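# Prove the pull gauge and pack away its check set

## Task

First prove the bench pull gauge: draw its sprung slide out by the black handle until the pointer stands in the red band, hold it there for at least two seconds, and let the slide return fully home. Then pack its check set: take every brass weight off the peg rack and put it in the open walnut case together with the steel levelling bar. Last, shut the case's lid fully and swing the brass clamp arm down over it; leave the awl, tuning lever, key tops and glass insulator where they lie.

Things in the scene. Friction and masses are not known exactly. Their poses are not given: they have to be found in the camera images.
- gauge: Fixed bench pull gauge: green housing 160 x 56 x 45 mm (x, y, z) with a white scale on top; origin: centre of its underside. The slide comes out of its front face along the gauge's own -x (roughly towards the robot).
- gauge_slide (a joint): How far the gauge's sprung slide is pulled out, m: 0 home, 0.08 at the stop. A spring pulls it back with about 2.7 N at home, growing by 0.9 N per cm; it returns by itself when let go.
- pull_handle (a point): Point to grip on the slide's black handle, 60 mm above the bench, moving with the slide. The handle is an upright block 26 mm (gauge x) by 14 mm (gauge y), 12 to 72 mm above the bench, with a 36 mm wide, 6 mm thick flange on its front (-x) end: fingers closed along gauge y on the block are caught by the flange when pulling.
- pointer (a point): Tip of the slide's black pointer on top of the housing; it moves with the slide towards gauge -x. Axes as the gauge.
- red_band (a point): Centre of the red band beside the scale, 10 mm long along gauge x (the pointer must stand within these 10 mm, gauge x); its place along the scale differs from start to start (the slide must come out 30 to 65 mm). Axes as the gauge. Do not push it.
- rack: Fixed dark wooden peg rack, origin on the bench under the front face of its back board (330 mm wide, top 145 mm high). Four steel pegs, 8 mm thick, at y = -117, -39, 39 and 117 mm, point to the rack's own -x at height 130 mm; each is 68 mm long and its end turns up about 9 mm (highest point 143 mm).
- weight1: Brass check weight, 0.33 kg, may be absent: block 32 x 32 x 38 mm, above it a square strap, 80 mm high in all; origin: centre of the underside. Strap 12 mm wide (own x), 32 mm over its legs (own y), opening 24 mm wide, 38 to 76 mm up. It hangs on a peg, 45 mm out from the board, peg along own x. Grip both legs from outside (along own y), lift 15 mm or more, draw off along rack -x.
- weight2: Brass check weight, 0.33 kg, may be absent: block 32 x 32 x 38 mm, above it a square strap, 80 mm high in all; origin: centre of the underside. Strap 12 mm wide (own x), 32 mm over its legs (own y), opening 24 mm wide, 38 to 76 mm up. It hangs on a peg, 45 mm out from the board, peg along own x. Grip both legs from outside (along own y), lift 15 mm or more, draw off along rack -x.
- weight3: Brass check weight, 0.33 kg, may be absent: block 32 x 32 x 38 mm, above it a square strap, 80 mm high in all; origin: centre of the underside. Strap 12 mm wide (own x), 32 mm over its legs (own y), opening 24 mm wide, 38 to 76 mm up. It hangs on a peg, 45 mm out from the board, peg along own x. Grip both legs from outside (along own y), lift 15 mm or more, draw off along rack -x.
- weight4: Brass check weight, 0.33 kg, may be absent: block 32 x 32 x 38 mm, above it a square strap, 80 mm high in all; origin: centre of the underside. Strap 12 mm wide (own x), 32 mm over its legs (own y), opening 24 mm wide, 38 to 76 mm up. It hangs on a peg, 45 mm out from the board, peg along own x. Grip both legs from outside (along own y), lift 15 mm or more, draw off along rack -x.
- level_bar: Steel levelling bar, 120 x 22 x 14 mm (x, y, z), lying on the bench, with an upright black square knob 16 x 16 mm in its middle reaching to 64 mm height; origin: centre of the underside; 0.3 kg. Lift it by the knob.
- case: Fixed walnut case, bottom half 170 x 260 x 50 mm (x, y, z) outside, walls and floor 8 mm thick; origin: centre of its underside; front is -x. There is room for four standing weights and the bar.
- case_in (a point): Centre of the case's inner floor, 154 x 244 mm; axes as the case.
- lid (a joint): Angle of the case's lid, rad: 0 shut, about 1.6 standing open. A stiff hinge keeps it where it is left; about 1 N m moves it.
- lid_hinge (a point): Middle of the lid's hinge line (along case y), on the case's back upper edge, 50 mm high. The lid is a 55 mm deep shell, 170 mm from hinge to front edge and 260 mm wide; open, it stands upright behind the case with its outer face (105 mm above the bench when shut) turned away from the robot.
- clamp (a joint): Angle of the brass clamp arm, rad: 0 lying down flat on the shut lid, towards case +x; it grows as the arm swings up and over towards the case's front, 2.2 at its stop. It starts at about 2, leaning to the front, and stays where it is left (under 4 N at its tip moves it).
- clamp_pivot (a point): Pivot of the clamp arm (axis along case y), on a brass post in front of the case's front wall, 112 mm above the bench. The arm is 70 mm long, 14 mm wide (18 mm at the black tip), 10 mm thick.
- clamp_tip (a point): End of the clamp arm.
- awl: Horn-handled voicing awl, 150 mm long, 22 mm thick, lying on the bench. Leave alone.
- tuning_lever: Tuning lever with wooden handle and steel head, 200 mm long, lying on the bench. Leave alone.
- key_top1: Ivory-white celluloid key top, 60 x 24 x 4 mm. Leave alone.
- key_top2: Ivory-white celluloid key top, 60 x 24 x 4 mm. Leave alone.
- key_top3: Ivory-white celluloid key top, 60 x 24 x 4 mm. Leave alone.
- insulator: Squat green glass insulator, 68 mm wide, 62 mm high. Leave alone.
There are look-alikes about, which are no part of the job. Leave any blue look-alike of the weight4 alone. What is shaped like the level_bar but blue is not meant.

How it is judged:
By the outcome, as a careful person would: the job done as asked, in the order asked, and still so for the second after the job is handed in, with the robot touching nothing.
Of weight1, weight2, weight3, weight4 only 2 to 4 are there at a start; the rules pass over those that are not, and their reading is None.
At some moment in a run one of level_bar may be knocked a few centimetres aside while the robot is not near it.
It also fails if it takes over 210 s, if anything falls off the work surface, if the arm or the gripper's body presses on something with over 40 N, if the wrist force passes 120 N, or if a joint passes its speed limit or range.

## Robot

A 6-joint arm with a two-finger parallel gripper is mounted at the origin on the work surface. World frame = base frame: x ahead of the robot, y to its left, z up, the work surface at z = 0. Lengths are in m, angles in degrees, forces in N, time in s.
With the tool pointing down it reaches from about 0.25 to 0.725 m from the base axis. Payload 4 kg.
Tool frame: the origin (TCP) lies midway between the tips of the shut fingers; the grasp point (between the pads) lies 19 mm behind it (env.tcp_to_grasp is the distance from the TCP to the grasp point, in m); z points along the fingers, y is the line along which they close (so a half turn about z gives the same grasp; the last joint's range is limited). The gripper opens to 85 mm and grips with 20 to 120 N. Pads are 22 mm wide; open, the fingers measure 114 mm over their backs; the gripper's body (76 mm by 85 mm) begins 54 mm behind the grasp point. The pads swing forward as they close: fully open they stand 13 mm farther back than shut.
Start: joints at [63.369, 13.785, 0.286, 76.501, 0, 90], TCP at [0.224, 0.447, 0.231] pointing down, gripper open.
Joint ranges: [-155.79, 155.79], [-60.16, 107.12], [-62.33, 73.08], [-114, 123.19], [-81.49, 82.49], [-180, 180]. Speed limits (degrees/s): [159.86, 159.86, 180, 180, 180, 180].

## Interface

Orientations are given as a 3x3 rotation matrix whose columns are the frame's x, y, z axes.
In Python, from rig import env gives the robot as it stands. The module is installed in compiled form; this text tells all that it offers.
- The arm moves only by the tool arm_command, never from a script. Its argument "moves" is a list of rows, each a list of 7 numbers: the finger opening in m, from 0 to 0.0854, then the shift along the tool's x, y, z in m, then the turn, a rotation vector about the tool's x, y, z in rad. In form: [[fingers, tx, ty, tz, wx, wy, wz], ...]. A call has 1 to 5 rows; each row is the pose to reach, as a shift and turn from the pose commanded when the call began, along the tool's axes at that moment; what a row does not reach only later rows make up. A row lasts 1/10 s, in which the tool goes at most 50 mm and 8.59 degrees, less where a joint would pass 70% of its speed; a pose out of reach is approached as far as the arm can. A call with a gripper value outside its range is refused whole. The fingers move at their own pace and stop on an object; "force" is the grip in N (left out, the last holds). Time passes only in rows, so rows that repeat a pose let the fingers close. It gives the time, the measured TCP pose, the force, the opening and the grip force at its end, in the units of the state.
- env.sense(): the state, without advancing time (a new reading comes with each control period).
- env.read_camera(name): name is "scene" or "top" or "wrist"; returns a dict with "color" (384x512x3 uint8, red, green, blue), "vfov" (degrees; the focal length in pixels is half the picture's height over the tangent of half this angle, whatever the lens; pixels are square), "cx", "cy" (the principal point, pixels), "origin" and "orientation" of the camera in the world; the wrist camera has in their place "hand_eye" (4x4, takes a point from camera to tool coordinates, whose origin is the TCP and whose axes are the flange's). Camera axes: x right, y down, z forward; pixel columns grow to the right and rows downward; lengths in m; the calibration is good to about 2 mm. A picture is of the moment at which its call begins: read the wrist's pose just before it. There is no depth.
- env.job_done(): hands the job in; it is judged then, once.
The state is a dict: "time": time; "qpos": joint angles; "qd": joint speeds; "tau": joint torques, N m; "eef_pos": TCP position; "tcp_rot": TCP orientation; "contact_force": force on the tool from outside, world axes, zero at the start; "torque": the same for the moment, N m; "gripper_width": finger opening in m; "grasp_force": force on a finger pad.
Only numpy, scipy, OpenCV 4.12 (cv2) and the standard library are available. Lean on these libraries where they do the work, as an engineer would, in place of code of your own. Each camera call takes 0.05 s, during which the arm holds its last target. There are 200 camera calls.

## Working session

There is one attempt and no reset: what is moved stays moved. The work goes in short steps, Python scripts to look and compute and a tool call to move; the robot and the scene stay as the last step left them, time stands still between calls to the robot, and variables do not carry over. Pictures are saved under pics/ and viewed, at most 14 in all, crops included, and the job is handed in when it is done.

Besides the shell and the picture viewer there is one more tool, called after ">>>" in YAML: its name, and indented under it one key for each argument. arm_command: Moves the arm, as the interface text tells. Its arguments: {"type":"object","properties":{"moves":{"type":"array","items":{"type":"array","items":{"type":"number"}}},"force":{"type":"number"}},"required":["moves"]}

```bash
mkdir -p pics
cat > h.py <<'E'
import numpy as np, cv2
from rig import env
def cam(n):
    s=env.sense(); d=env.read_camera(n)
    if n=="wrist":
        T=np.eye(4);T[:3,:3]=np.array(s["tcp_rot"]);T[:3,3]=s["eef_pos"]
        M=T@np.array(d["hand_eye"]);d["origin"]=M[:3,3];d["orientation"]=M[:3,:3]
    d["f"]=d["color"].shape[0]/2/np.tan(np.radians(d["vfov"])/2)
    d["origin"]=np.array(d["origin"]);d["orientation"]=np.array(d["orientation"])
    return d
def save(d,name,box=None,k=1):
    im=d["color"][:,:,::-1]
    if box: x0,y0,x1,y1=box; im=im[y0:y1,x0:x1]
    cv2.imwrite("pics/"+name,cv2.resize(im,None,fx=k,fy=k,interpolation=cv2.INTER_CUBIC))
def ray(d,u,v):
    r=d["orientation"]@np.array([(u-d["cx"])/d["f"],(v-d["cy"])/d["f"],1.]);return r/np.linalg.norm(r)
def onz(d,u,v,z):
    r=ray(d,u,v);return d["origin"]+r*(z-d["origin"][2])/r[2]
def proj(d,p):
    c=d["orientation"].T@(np.array(p)-d["origin"]);return c[:2]/c[2]*d["f"]+[d["cx"],d["cy"]]
def mask(d,lo,hi):
    return cv2.inRange(cv2.cvtColor(d["color"],cv2.COLOR_RGB2HSV),np.array(lo),np.array(hi))
def tri(d1,p1,d2,p2):
    A=[];b=[]
    for d,p in((d1,p1),(d2,p2)):
        r=ray(d,*p);P=np.eye(3)-np.outer(r,r);A.append(P);b.append(P@d["origin"])
    return np.linalg.solve(sum(A),sum(b))
def st():
    s=env.sense();print("t",round(s["time"],2),"p",np.round(s["eef_pos"],4),"R",np.round(np.array(s["tcp_rot"]),3).tolist(),"F",np.round(s["contact_force"],1),"w",round(s["gripper_width"],4),"g",round(float(np.max(s["grasp_force"])),1),"q",np.round(s["qpos"],0))
E
python3 - <<'E'
from h import *
st();print(env.tcp_to_grasp)
for n in("top","scene"):
    d=cam(n);save(d,n+"0.png",k=1.5);print(n,d["origin"],d["orientation"].round(3).tolist(),d["f"],d["cx"],d["cy"])
    np.save(n+"0.npy",d,allow_pickle=True)
E
```

```text
t 0.0 p [0.2238 0.4464 0.2304] R [[-0.894, 0.448, -0.001], [0.448, 0.894, -0.002], [0.0, -0.002, -1.0]] F [-0.   0.2 -0.2] w 0.0851 g 0.0 q [63. 14.  0. 77.  0. 90.]
0.0187
top [ 0.33768026 -0.0177057   1.2527792 ] [[-0.015, -0.987, 0.162], [-1.0, 0.016, 0.005], [-0.007, -0.162, -0.987]] 453.9627737589333 247.95951320133346 189.59258841710724
scene [1.59409612 0.06261634 0.9486104 ] [[-0.049, 0.621, -0.782], [0.999, 0.029, -0.039], [-0.001, -0.783, -0.622]] 490.61463851639456 249.67032648546905 185.2242419392803
```

View pics/top0.png

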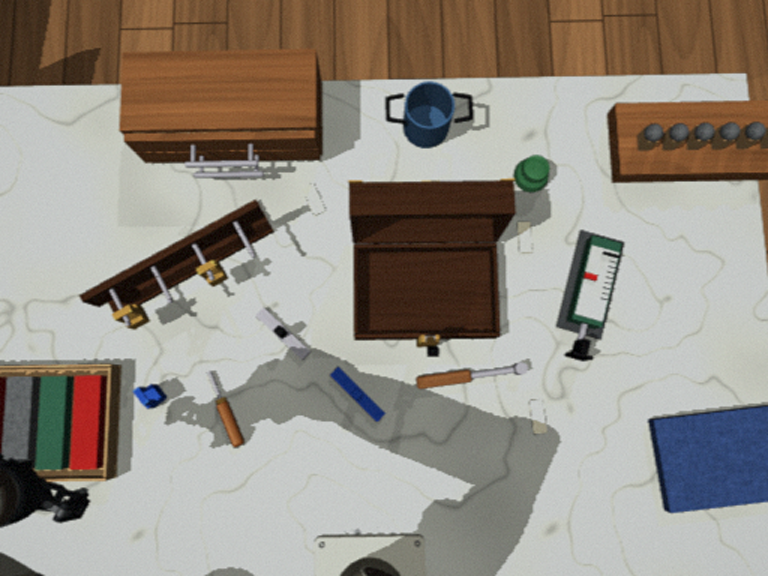

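View pics/scene0.png

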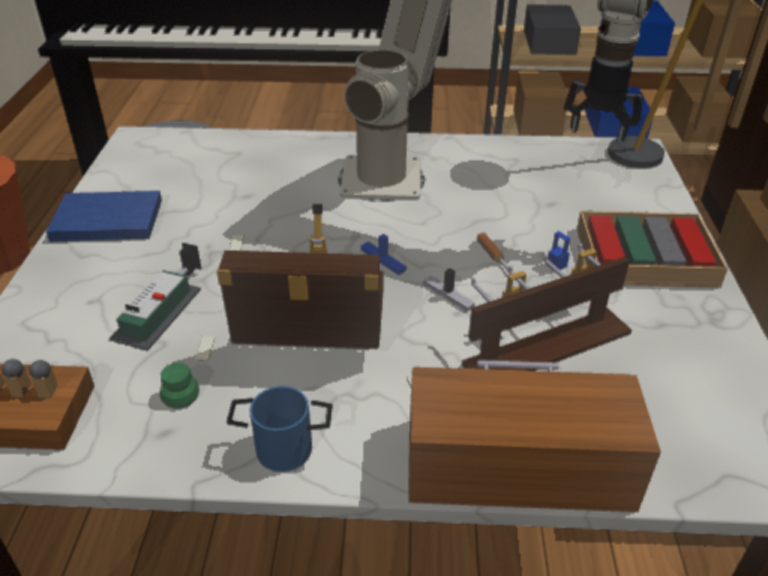

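The top view (px at 1.5x) shows:
- **Weights:** two brass weights on the rack, at (127,313) and (208,271).
- **Steel bar:** its black knob is at (281,332).
- **Look-alikes:** a blue bar at (357,393) and a blue weight at (150,395). Both are the wrong colour.
- **Case:** at (427,290), with the clamp at (430,345).
- **Gauge:** at (597,285), with the red band at (590,277) and the handle at (580,345).

I'll confirm these in enlarged crops.

Run:
```python
from h import *
d=np.load("top0.npy",allow_pickle=True).item()
im=d["color"][:,:,::-1]
def c(x,y,w,h,k):return cv2.resize(im[y:y+h,x:x+w],None,fx=k,fy=k,interpolation=cv2.INTER_CUBIC)
a=c(365,145,66,100,6);b=c(50,125,140,125,2.8);e=c(225,110,130,130,2.3)
out=np.zeros((600,800,3),np.uint8)
out[:600,:396]=a; out[:b.shape[0],400:400+b.shape[1]]=b[:,:400]; hh=600-b.shape[0]; out[b.shape[0]:,400:400+299]=c(225,165,130,109,2.3)[:hh,:299] if hh<=250 else 0
cv2.imwrite("pics/m.png",out)
# green gauge, red band, brass, black knob
def comps(m,off=0,amin=8):
    n,l,s,ce=cv2.connectedComponentsWithStats(m)
    return [(s[i].tolist(),ce[i].round(1).tolist()) for i in range(1,n) if s[i][4]>=amin]
print("green",comps(mask(d,(60,80,20),(90,255,160)),amin=30))
print("red",comps(mask(d,(0,180,120),(6,255,255))))
print("brass",comps(mask(d,(15,120,120),(28,255,255))))
print("black",comps(mask(d,(0,0,0),(180,255,45)),amin=15))
```

```text
green [([343, 104, 23, 24, 424], [354.5, 115.5]), ([378, 157, 37, 62, 396], [392.6, 185.1]), ([23, 251, 25, 62, 1314], [35.2, 281.5])]
red [([390, 182, 8, 5, 23], [393.3, 183.9]), ([46, 250, 21, 63, 1102], [56.5, 281.2])]
brass [([35, 0, 5, 5, 10], [36.7, 1.3]), ([85, 0, 30, 19, 225], [100.4, 8.1]), ([118, 0, 9, 9, 28], [122.4, 3.5]), ([162, 0, 11, 9, 30], [166.8, 2.7]), ([194, 0, 7, 11, 29], [197.0, 5.2]), ([227, 0, 32, 53, 615], [241.9, 26.6]), ([367, 0, 34, 13, 188], [383.2, 6.8]), ([407, 0, 4, 9, 21], [408.3, 3.7]), ([451, 1, 6, 7, 15], [453.3, 4.3]), ([480, 0, 9, 19, 62], [483.7, 8.3]), ([82, 3, 3, 6, 9], [82.7, 5.0]), ([415, 3, 3, 6, 9], [416.0, 5.6]), ([34, 5, 6, 5, 11], [36.1, 6.8]), ([296, 4, 4, 5, 12], [298.0, 6.3]), ([306, 5, 4, 4, 8], [307.8, 6.1]), ([469, 4, 3, 5, 8], [470.0, 5.9]), ([252, 6, 6, 16, 35], [254.3, 13.3]), ([317, 7, 10, 9, 33], [321.1, 10.4]), ([37, 8, 4, 5, 10], [38.2, 9.8]), ([117, 9, 3, 5, 9], [117.8, 11.2]), ([213, 8, 3, 6, 9], [213.9, 10.3]), ([453, 9, 4, 6, 8], [454.9, 11.2]), ([162, 10, 11, 19, 56], [168.4, 17.6]), ([191, 11, 7, 7, 17], [194.2, 14.3]
[... 2595 characters left out ...]
83.6, 161.0]), ([237, 164, 96, 62, 1183], [275.5, 194.0]), ([109, 173, 24, 19, 152], [120.1, 182.1]), ([183, 218, 8, 7, 36], [186.9, 221.0]), ([237, 225, 38, 1, 38], [255.5, 225.0]), ([377, 226, 18, 14, 146], [386.6, 233.2]), ([285, 230, 7, 7, 42], [288.1, 233.0]), ([0, 251, 59, 100, 1767], [22.0, 321.5]), ([41, 251, 8, 61, 244], [44.7, 281.1]), ([0, 252, 4, 8, 15], [1.3, 255.4]), ([68, 252, 2, 9, 15], [68.6, 255.9]), ([103, 257, 7, 8, 15], [106.3, 260.7]), ([66, 262, 4, 38, 68], [67.6, 281.1]), ([0, 276, 2, 12, 18], [0.4, 280.6]), ([65, 301, 3, 10, 19], [66.4, 305.4]), ([232, 373, 14, 11, 55], [238.2, 377.2]), ([242, 373, 24, 11, 134], [252.5, 379.6]), ([14, 381, 13, 3, 19], [20.1, 382.6])]
```

View pics/m.png

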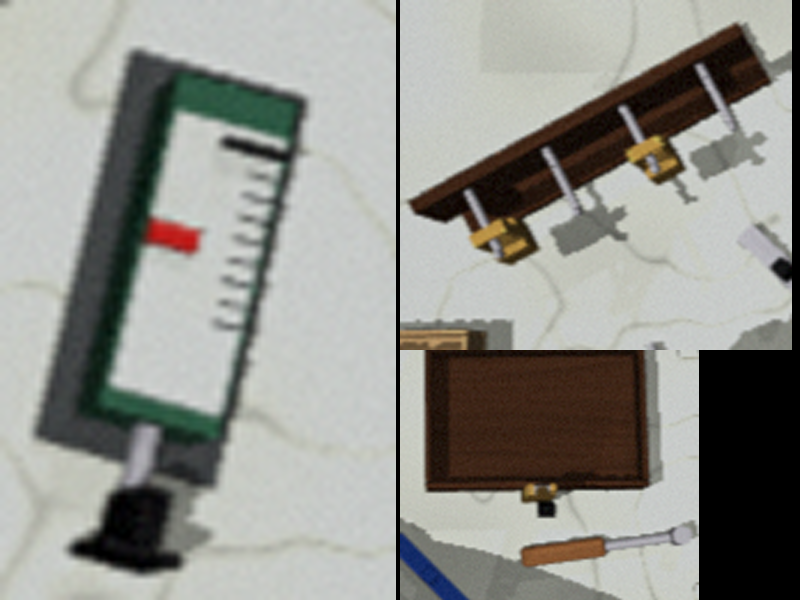

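The crops show:
- **Gauge:** pointer at (256,148) crop px, red band at (172,238), handle block at about (137,515), flange at (125,556).
- **Rack:** brass weights hang on pegs 1 and 3 from the left. Pegs 2 and 4 are empty.
- **Case:** front edge runs from (427,490) to (650,487), with the clamp at (542,495).

Run:
```python
from h import *
d=np.load("top0.npy",allow_pickle=True).item()
G=lambda X,Y,z:onz(d,365+X/6-.4,145+Y/6-.4,z)
R=lambda X,Y,z:onz(d,50+(X-400)/2.8-.3,125+Y/2.8-.3,z)
C=lambda X,Y,z:onz(d,225+(X-400)/2.3-.3,165+(Y-350)/2.3-.3,z)
D=lambda X,Y,z:onz(d,X/1.5-.2,Y/1.5-.2,z)
def P(n,*a):print(n,*[np.round(x,3)[:2].tolist() for x in a])
g=[G(178,72,.045),G(303,100,.045),G(218,437,.045),G(103,410,.045)];P("gauge",*g,sum(g)/4)
ax=(g[0]+g[1]-g[2]-g[3]);L=np.linalg.norm(ax)/2;ax/=np.linalg.norm(ax);print("len",L,np.linalg.norm(g[0]-g[1]),"yaw",np.degrees(np.arctan2(ax[1],ax[0])))
pt=[G(222,142,.048),G(290,155,.048)];rb=G(172,238,.046);P("ptr",*pt,rb)
print("pull",(np.mean(pt,0)-rb)@ax, (pt[0]-rb)@ax)
h=[G(118,492,.072),G(163,492,.072),G(72,550,.072),G(180,562,.072)];P("handle",*h)
pb=[R(470,192,.13),R(547,150,.13),R(622,108,.13),R(700,66,.13)];pe=[R(505,245,.143),R(580,213,.143),R(658,172,.143),R(735,128,.143)]
P("pegs",*pb);P("tips",*pe);v=pb[0]-pb[3];print(np.linalg.norm(v),"rack y yaw",np.degrees(np.arctan2(v[1],v[0])))
P("weights top",R(497,237,.138),R(652,155,.138))
P("case front",C(427,490,.05),C(650,487,.05));P("case back hinge",D(355,245,.05),D(498,245,.05))
P("clamp",C(541,492,.112),C(546,508,.14))
P("bar",D(257,315,.014),D(270,306,.014),D(308,350,.014),D(298,358,.014),onz(d,187.3,220.5,.064))
```

```text
gauge [0.62, -0.411] [0.607, -0.467] [0.454, -0.418] [0.467, -0.368] [0.537, -0.416]
len 0.15973046770920626 0.05729769177083839 yaw -16.854081858557404
ptr [0.587, -0.428] [0.581, -0.458] [0.544, -0.403]
pull 0.04975794223642397 0.04849250943494832
handle [0.428, -0.364] [0.428, -0.384] [0.404, -0.343] [0.398, -0.389]
pegs [0.52, 0.423] [0.557, 0.355] [0.595, 0.288] [0.632, 0.218]
tips [0.47, 0.385] [0.497, 0.319] [0.533, 0.251] [0.572, 0.183]
0.2334900275136713 rack y yaw 118.87549172295783
weights top [0.478, 0.394] [0.549, 0.258]
case front [0.439, 0.02] [0.438, -0.237]
case back hinge [0.608, 0.018] [0.604, -0.24]
clamp [0.43, -0.106] [0.41, -0.109]
bar [0.488, 0.2] [0.504, 0.177] [0.423, 0.107] [0.409, 0.125] [0.453, 0.149]
```

```bash
cat >> h.py <<'E'
from scipy.spatial.transform import Rotation as Ro
def down(yaw):  # tool pointing down, tool x at given yaw (deg)
    c,s=np.cos(np.radians(yaw)),np.sin(np.radians(yaw));return np.array([[c,s,0],[s,-c,0],[0,0,-1.]])
def plan(*wps):
    """wps: (x,y,z,yaw of tool x); prints the total tool-frame shift and turn for each leg, split in calls"""
    s=env.sense();p=np.array(s["eef_pos"]);R=np.array(s["tcp_rot"])
    for w in wps:
        q=np.array(w[:3]);Q=down(w[3]) if len(w)>3 else R
        rv=Ro.from_matrix(R.T@Q).as_rotvec()
        n=int(max(np.ceil(np.linalg.norm(q-p)/.24),np.ceil(np.degrees(np.linalg.norm(rv))/41),1))
        for i in range(n):
            print([round(float(v),3) for v in R.T@(q-p)/n]+[round(float(v),3) for v in rv/n],np.round(p+(q-p)/n,3));R2=R@Ro.from_rotvec(rv/n).as_matrix();p=p+(q-p)/n;R=R2
            
        p=q;R=Q
E
python3 -c "
from h import *
st();plan((.31,.0,.23,163.1),(.4135,-.378,.17,163.1))"
```

```text
t 0.1 p [0.2239 0.4464 0.2305] R [[-0.894, 0.448, -0.001], [0.448, 0.894, -0.002], [-0.0, -0.002, -1.0]] F [0.6 0.5 0.4] w 0.0855 g 0.0 q [63. 14.  0. 77. -0. 90.]
[-0.139, -0.18, 0.001, -0.001, -0.0, -0.085] [0.267 0.223 0.23 ]
[-0.061, -0.096, 0.0, -0.001, -0.0, -0.085] [0.288 0.112 0.23 ]
[-0.104, -0.166, 0.03, 0.0, 0.0, 0.0] [ 0.362 -0.189  0.2  ]
[-0.052, -0.083, 0.015, 0.0, 0.0, 0.0] [ 0.388 -0.284  0.185]
```

Run:
```python
s=open("h.py").read()
s=s.replace("R.T@(q-p)/n]","R.T@(q-p)/(n-i)]").replace("np.round(p+(q-p)/n,3)","np.round(p+(q-p)/(n-i),3)").replace("p=p+(q-p)/n;","p=p+(q-p)/(n-i);")
open("h.py","w").write(s)
```

>>> arm_command:
  moves:
    - [0.085, -0.139, -0.18, 0, 0, 0, -0.085]
    - [0.085, -0.139, -0.18, 0, 0, 0, -0.085]
    - [0.085, -0.139, -0.18, 0, 0, 0, -0.085]
    - [0.085, -0.139, -0.18, 0, 0, 0, -0.085]
    - [0.085, -0.139, -0.18, 0, 0, 0, -0.085]
  force: 40

```text
time: 0.6
eef_pos: [0.267, 0.2205, 0.2309]
tcp_rot: [[-0.928, 0.372, -0.001], [0.372, 0.928, -0.002], [0.0, -0.002, -1.0]]
contact_force: [1.0, 0.5, 0.6]
gripper_width: 0.0847
grasp_force: 0.0
```

>>> arm_command:
  moves:
    - [0.085, -0.123, -0.191, 0, 0, 0, -0.085]
    - [0.085, -0.123, -0.191, 0, 0, 0, -0.085]
    - [0.085, -0.123, -0.191, 0, 0, 0, -0.085]
    - [0.085, -0.123, -0.191, 0, 0, 0, -0.085]
    - [0.085, -0.123, -0.191, 0, 0, 0, -0.085]

```text
time: 1.1
eef_pos: [0.3108, -0.0021, 0.2313]
tcp_rot: [[-0.956, 0.294, 0.0], [0.294, 0.956, -0.001], [-0.0, -0.001, -1.0]]
contact_force: [0.8, 0.3, -0.1]
gripper_width: 0.0851
grasp_force: 0.0
```

>>> arm_command:
  moves:
    - [0.085, -0.104, -0.166, 0.03, 0, 0, 0]
    - [0.085, -0.104, -0.166, 0.03, 0, 0, 0]
    - [0.085, -0.104, -0.166, 0.03, 0, 0, 0]
    - [0.085, -0.104, -0.166, 0.03, 0, 0, 0]
    - [0.085, -0.104, -0.166, 0.03, 0, 0, 0]

```text
time: 1.6
eef_pos: [0.3628, -0.1928, 0.1998]
tcp_rot: [[-0.955, 0.297, -0.001], [0.297, 0.955, -0.001], [0.001, -0.001, -1.0]]
contact_force: [0.4, 0.8, 0.4]
gripper_width: 0.0849
grasp_force: 0.0
```

>>> arm_command:
  moves:
    - [0.085, -0.104, -0.166, 0.03, 0, 0, 0]
    - [0.085, -0.104, -0.166, 0.03, 0, 0, 0]
    - [0.085, -0.104, -0.166, 0.03, 0, 0, 0]
    - [0.085, -0.104, -0.166, 0.03, 0, 0, 0]
    - [0.085, -0.104, -0.166, 0.03, 0, 0, 0]

```text
time: 2.1
eef_pos: [0.414, -0.3809, 0.1679]
tcp_rot: [[-0.956, 0.294, -0.003], [0.294, 0.956, 0.001], [0.003, 0.0, -1.0]]
contact_force: [0.1, 1.2, -0.6]
gripper_width: 0.0849
grasp_force: 0.0
```

Run:
```python
from h import *
d=cam("wrist");save(d,"w1.png",k=1.3);st()
for z in(.0,.072):print(proj(d,[.4135,-.3786,z]))
np.save("w1.npy",d,allow_pickle=True)
```

```text
t 2.15 p [ 0.4133 -0.3783  0.1688] R [[-0.956, 0.293, -0.003], [0.293, 0.956, 0.003], [0.004, 0.002, -1.0]] F [-0.2  0.1 -0.5] w 0.085 g 0.0 q [-42.  23.   3.  71.   0. -25.]
[259.00707254 172.89848668]
[259.50728473 192.09588031]
```

View pics/w1.png

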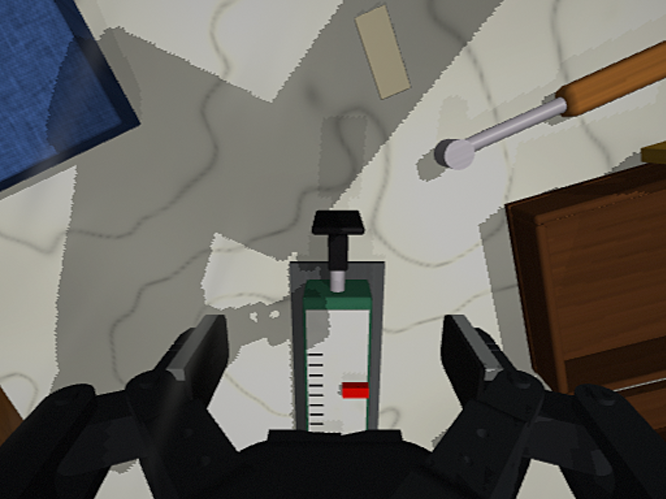

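Run:
```python
from h import *
d=np.load("w1.npy",allow_pickle=True).item()
print(d["origin"],d["orientation"][:,2])
save(d,"w1c.png",(225,150,300,240),6)
```

```text
[ 0.34187345 -0.35869733  0.30944397] [ 0.28308748 -0.08758693 -0.95508639]
```

View pics/w1c.png

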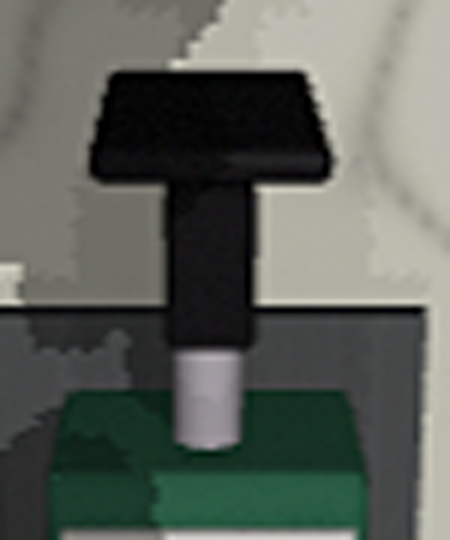

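Run:
```python
from h import *
d=np.load("w1.npy",allow_pickle=True).item()
c=lambda X,Y,z:onz(d,225+X/6-.4,150+Y/6-.4,z)
for a in [(210,150),(210,183),(210,350),(92,165),(330,165),(168,267),(255,267)]:print(a,c(*a,.072).round(4))
w=c(210,183,.072);v=c(210,350,.072);b=(w+v)/2
print("len",np.linalg.norm(w-v),"centre",b)
# band
r=mask(d,(0,180,120),(6,255,255));m=cv2.moments(r,True);u=(m['m10']/m['m00'],m['m01']/m['m00']);print("band",u,onz(d,*u,.046))
plan((b[0],b[1],.041,163.1))
```

```text
(210, 150) [ 0.3984 -0.3739  0.072 ]
(210, 183) [ 0.4031 -0.3753  0.072 ]
(210, 350) [ 0.4277 -0.3828  0.072 ]
(92, 165) [ 0.3956 -0.3908  0.072 ]
(330, 165) [ 0.4056 -0.3581  0.072 ]
(168, 267) [ 0.4135 -0.3849  0.072 ]
(255, 267) [ 0.4172 -0.3728  0.072 ]
len 0.025710158722204654 centre [ 0.41540499 -0.37909545  0.072     ]
band (273.1219512195122, 301.5060975609756) [ 0.54708686 -0.40336497  0.046     ]
[-0.003, -0.0, 0.128, 0.002, -0.004, -0.002] [ 0.415 -0.379  0.041]
```

The crop shows the handle block top between rows 183 and 350 with the flange in front of it. The block measures 25.7 mm against 26 mm stated, centred at (.4154, -.3791). Descending to grip.

>>> arm_command:
  moves:
    - [0.085, -0.003, 0, 0.05, 0, 0, 0]
    - [0.085, -0.003, 0, 0.09, 0, 0, 0]
    - [0.085, -0.003, 0, 0.128, 0, 0, 0]
    - [0.085, -0.003, 0, 0.128, 0, 0, 0]
    - [0.0, -0.003, 0, 0.128, 0, 0, 0]
  force: 40

```text
time: 2.65
eef_pos: [0.4164, -0.3768, 0.044]
tcp_rot: [[-0.957, 0.289, -0.001], [0.289, 0.957, 0.001], [0.001, 0.001, -1.0]]
contact_force: [0.8, 0.0, 0.6]
gripper_width: 0.0727
grasp_force: 0.0
```

>>> arm_command:
  moves:
    - [0, 0, 0, 0, 0, 0, 0]
    - [0, 0, 0, 0, 0, 0, 0]
    - [0, 0, 0, 0, 0, 0, 0]
    - [0, 0, 0, 0, 0, 0, 0]
    - [0, 0, 0, 0, 0, 0, 0]

```text
time: 3.15
eef_pos: [0.417, -0.3794, 0.0448]
tcp_rot: [[-0.957, 0.291, 0.002], [0.291, 0.957, -0.003], [-0.002, -0.002, -1.0]]
contact_force: [-1.2, -0.5, 6.3]
gripper_width: 0.0133
grasp_force: 41.6
```

>>> arm_command:
  moves:
    - [0, 0, 0, 0, 0, 0, 0]
    - [0, 0.012, 0, 0, 0, 0, 0]
    - [0, 0.024, 0, 0, 0, 0, 0]
    - [0, 0.036, 0, 0, 0, 0, 0]
    - [0, 0.044, 0, 0, 0, 0, 0]

```text
time: 3.65
eef_pos: [0.3771, -0.3671, 0.0448]
tcp_rot: [[-0.957, 0.291, 0.007], [0.291, 0.957, -0.003], [-0.007, -0.001, -1.0]]
contact_force: [7.0, -1.4, 0.6]
gripper_width: 0.0133
grasp_force: 40.7
```

Run:
```python
from h import *
d=cam("wrist");t=cam("top");st()
im=d["color"][:,:,::-1]
a=cv2.resize(im[190:384,170:340],None,fx=2.3,fy=2.3,interpolation=cv2.INTER_CUBIC)
b=cv2.resize(t["color"][145:245,365:431,::-1],None,fx=6,fy=6,interpolation=cv2.INTER_CUBIC)
o=np.zeros((600,800,3),np.uint8);o[:a.shape[0],:a.shape[1]]=a;o[:,400:796]=b;cv2.imwrite("pics/g2.png",o)
np.save("t2.npy",t,allow_pickle=True)
```

```text
t 3.75 p [ 0.3766 -0.367   0.0448] R [[-0.957, 0.291, 0.006], [0.291, 0.957, -0.003], [-0.006, -0.001, -1.0]] F [ 5.9 -2.4  1.2] w 0.0133 g 40.8 q [-44.  25. -13.  51.   0. -27.]
```

View pics/g2.png

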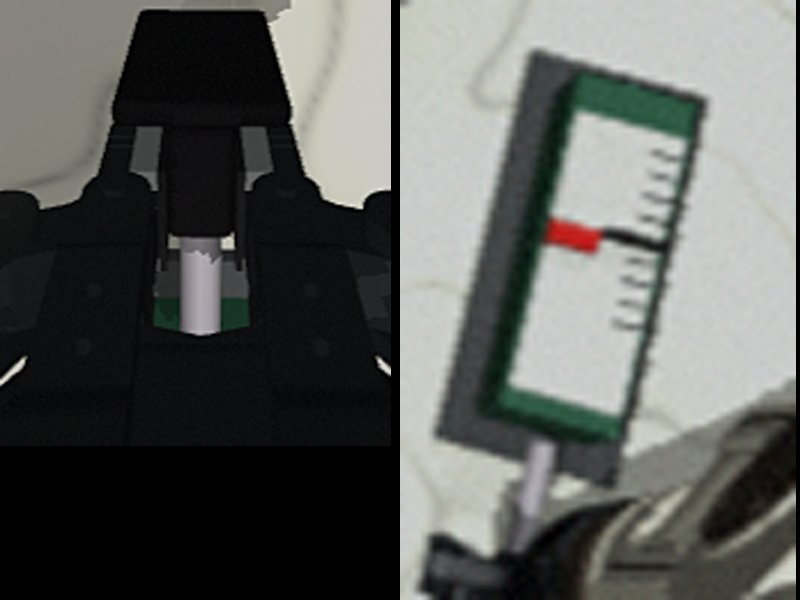

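The pointer tip is at (604,233). The red band at that column spans rows 229 to 253, so the pointer is already inside it but about 3 mm short of centre. Pulling 3 mm more, then holding.

>>> arm_command:
  moves:
    - [0, 0.003, 0, 0, 0, 0, 0]
    - [0, 0.003, 0, 0, 0, 0, 0]
    - [0, 0.003, 0, 0, 0, 0, 0]
    - [0, 0.003, 0, 0, 0, 0, 0]
    - [0, 0.003, 0, 0, 0, 0, 0]

```text
time: 4.25
eef_pos: [0.3749, -0.3665, 0.0448]
tcp_rot: [[-0.957, 0.29, 0.007], [0.29, 0.957, -0.003], [-0.007, -0.001, -1.0]]
contact_force: [6.0, -1.8, 2.0]
gripper_width: 0.0137
grasp_force: 40.9
```

Run:
```python
from h import *
t=cam("top");st()
save(t,"g3.png",(375,160,420,205),10)
```

```text
t 4.3 p [ 0.3749 -0.3665  0.0448] R [[-0.957, 0.29, 0.006], [0.29, 0.957, -0.003], [-0.007, -0.001, -1.0]] F [ 6.2 -2.2  2. ] w 0.013 g 40.9 q [-44.  25. -13.  51.   0. -28.]
```

View pics/g3.png

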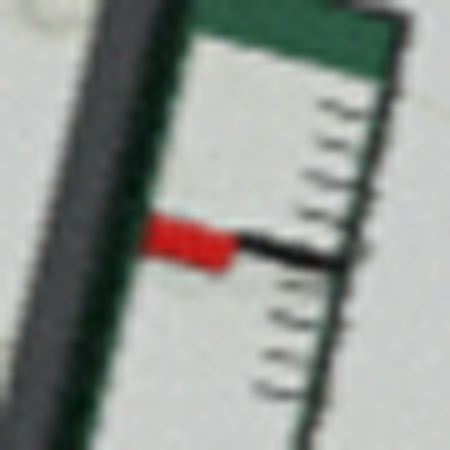

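The pointer tip is at (242,241) and the band's right end spans rows 233 to 272. It is in the band but still slightly short of centre, so 2 mm more, then hold for 3 s.

>>> arm_command:
  moves:
    - [0, 0.003, 0, 0, 0, 0, 0]
    - [0, 0.003, 0, 0, 0, 0, 0]
    - [0, 0.003, 0, 0, 0, 0, 0]
    - [0, 0.003, 0, 0, 0, 0, 0]
    - [0, 0.003, 0, 0, 0, 0, 0]

```text
time: 4.8
eef_pos: [0.3721, -0.3656, 0.0448]
tcp_rot: [[-0.957, 0.29, 0.007], [0.29, 0.957, -0.003], [-0.007, -0.001, -1.0]]
contact_force: [6.3, -2.3, 2.0]
gripper_width: 0.0132
grasp_force: 41.0
```

>>> arm_command:
  moves:
    - [0, 0, 0, 0, 0, 0, 0]
    - [0, 0, 0, 0, 0, 0, 0]
    - [0, 0, 0, 0, 0, 0, 0]
    - [0, 0, 0, 0, 0, 0, 0]
    - [0, 0, 0, 0, 0, 0, 0]

```text
time: 5.3
eef_pos: [0.3721, -0.3656, 0.0448]
tcp_rot: [[-0.957, 0.29, 0.007], [0.29, 0.957, -0.003], [-0.007, -0.001, -1.0]]
contact_force: [6.6, -2.4, 1.2]
gripper_width: 0.0131
grasp_force: 41.0
```

Run:
```python
from h import *
t=cam("top");st();k=cv2.resize(t["color"][160:205,375:420],None,fx=10,fy=10,interpolation=cv2.INTER_CUBIC)
h=cv2.cvtColor(k,cv2.COLOR_RGB2HSV)
r=cv2.inRange(h,(0,140,100),(8,255,255));b=(k.max(2)<90)
for x in(215,225,235):print("red",x,np.where(r[:,x])[0][[0,-1]])
for x in(245,255,265,280):
    y=np.where(b[180:290,x])[0]+180;print("blk",x,y[[0,-1]] if len(y) else None)
```

```text
t 5.35 p [ 0.3722 -0.3656  0.0448] R [[-0.957, 0.29, 0.007], [0.29, 0.957, -0.004], [-0.007, -0.001, -1.0]] F [ 6.6 -2.4  2.5] w 0.0133 g 41.0 q [-45.  25. -14.  51.   0. -28.]
red 215 [234 269]
red 225 [236 265]
red 235 [242 251]
blk 245 [244 263]
blk 255 [247 266]
blk 265 [252 267]
blk 280 [255 270]
```

>>> arm_command:
  moves:
    - [0, 0, 0, 0, 0, 0, 0]
    - [0, 0, 0, 0, 0, 0, 0]
    - [0, 0, 0, 0, 0, 0, 0]
    - [0, 0, 0, 0, 0, 0, 0]
    - [0, 0, 0, 0, 0, 0, 0]

```text
time: 5.85
eef_pos: [0.3721, -0.3656, 0.0448]
tcp_rot: [[-0.957, 0.29, 0.007], [0.29, 0.957, -0.003], [-0.007, -0.001, -1.0]]
contact_force: [6.2, -1.7, 2.0]
gripper_width: 0.0134
grasp_force: 41.0
```

>>> arm_command:
  moves:
    - [0, 0, 0, 0, 0, 0, 0]
    - [0, 0, 0, 0, 0, 0, 0]
    - [0, 0, 0, 0, 0, 0, 0]
    - [0, 0, 0, 0, 0, 0, 0]
    - [0, 0, 0, 0, 0, 0, 0]

```text
time: 6.35
eef_pos: [0.3721, -0.3656, 0.0448]
tcp_rot: [[-0.957, 0.29, 0.007], [0.29, 0.957, -0.003], [-0.007, -0.001, -1.0]]
contact_force: [5.7, -1.6, 1.6]
gripper_width: 0.0131
grasp_force: 41.0
```

>>> arm_command:
  moves:
    - [0, 0, 0, 0, 0, 0, 0]
    - [0, 0, 0, 0, 0, 0, 0]
    - [0, 0, 0, 0, 0, 0, 0]
    - [0, 0, 0, 0, 0, 0, 0]
    - [0, 0, 0, 0, 0, 0, 0]

```text
time: 6.85
eef_pos: [0.3722, -0.3656, 0.0448]
tcp_rot: [[-0.957, 0.29, 0.007], [0.29, 0.957, -0.003], [-0.007, -0.001, -1.0]]
contact_force: [5.8, -2.0, 2.5]
gripper_width: 0.0131
grasp_force: 41.0
```

>>> arm_command:
  moves:
    - [0, 0, 0, 0, 0, 0, 0]
    - [0, 0, 0, 0, 0, 0, 0]
    - [0, 0, 0, 0, 0, 0, 0]
    - [0, 0, 0, 0, 0, 0, 0]
    - [0, 0, 0, 0, 0, 0, 0]

```text
time: 7.35
eef_pos: [0.3722, -0.3656, 0.0448]
tcp_rot: [[-0.957, 0.29, 0.007], [0.29, 0.957, -0.004], [-0.007, -0.001, -1.0]]
contact_force: [6.1, -2.5, 2.3]
gripper_width: 0.0137
grasp_force: 41.0
```

>>> arm_command:
  moves:
    - [0, 0, 0, 0, 0, 0, 0]
    - [0, 0, 0, 0, 0, 0, 0]
    - [0, 0, 0, 0, 0, 0, 0]
    - [0, 0, 0, 0, 0, 0, 0]
    - [0, 0, 0, 0, 0, 0, 0]

```text
time: 7.85
eef_pos: [0.3721, -0.3656, 0.0448]
tcp_rot: [[-0.957, 0.29, 0.007], [0.29, 0.957, -0.003], [-0.007, -0.001, -1.0]]
contact_force: [6.6, -1.6, 1.8]
gripper_width: 0.0133
grasp_force: 41.0
```

Pointer tip is at about row 253 and the band centre at 252, held over 3 s. Taking the slide home gently, releasing and rising.

>>> arm_command:
  moves:
    - [0, -0.012, 0, 0, 0, 0, 0]
    - [0, -0.024, 0, 0, 0, 0, 0]
    - [0, -0.036, 0, 0, 0, 0, 0]
    - [0, -0.046, 0, 0, 0, 0, 0]
    - [0.085, -0.048, 0, 0, 0, 0, 0]

```text
time: 8.35
eef_pos: [0.4162, -0.3782, 0.0436]
tcp_rot: [[-0.957, 0.29, 0.001], [0.29, 0.957, -0.001], [-0.001, -0.0, -1.0]]
contact_force: [-0.0, 0.8, -0.2]
gripper_width: 0.0267
grasp_force: 0.0
```

>>> arm_command:
  moves:
    - [0.085, 0, 0, 0, 0, 0, 0]
    - [0.085, 0, 0, 0, 0, 0, 0]
    - [0.085, 0, 0, 0, 0, 0, 0]
    - [0.085, 0, 0, 0, 0, 0, 0]
    - [0.085, 0, 0, 0, 0, 0, 0]

```text
time: 8.85
eef_pos: [0.4142, -0.3775, 0.0432]
tcp_rot: [[-0.957, 0.291, -0.0], [0.291, 0.957, 0.0], [0.0, 0.0, -1.0]]
contact_force: [-0.5, 0.8, 0.1]
gripper_width: 0.0848
grasp_force: 0.0
```

>>> arm_command:
  moves:
    - [0.085, 0, 0, -0.05, 0, 0, 0]
    - [0.085, 0, 0, -0.1, 0, 0, 0]
    - [0.085, 0, 0, -0.15, 0, 0, 0]
    - [0.085, 0, 0, -0.19, 0, 0, 0]
    - [0.085, 0, 0, -0.19, 0, 0, 0]

```text
time: 9.35
eef_pos: [0.4172, -0.3801, 0.2408]
tcp_rot: [[-0.957, 0.291, 0.01], [0.291, 0.957, -0.009], [-0.012, -0.006, -1.0]]
contact_force: [1.2, -0.8, -0.1]
gripper_width: 0.0852
grasp_force: 0.0
```

Run:
```python
from h import *
t=cam("top");st();k=cv2.resize(t["color"][160:205,375:420],None,fx=10,fy=10,interpolation=cv2.INTER_CUBIC)
d=np.load("top0.npy",allow_pickle=True).item();k0=cv2.resize(d["color"][160:205,375:420],None,fx=10,fy=10,interpolation=cv2.INTER_CUBIC)
for q in(k0,k):
  for x in(290,310):
    y=np.where(q.max(2)[:160,x]<100)[0];print("blk",x,y[[0,-1]] if len(y) else None)
# knob of the bar now vs start
for q in(d,t):
  m=mask(q,(0,0,0),(180,255,45))[205:240,170:210];M=cv2.moments(m,True);print(M['m10']/M['m00']+170,M['m01']/M['m00']+205)
# weight 1 on leftmost peg: approach point above, off-peg yaw
plan((.36,-.1,.24,172),(.36,.14,.24,190),(.42,.36,.26,208.5))
```

```text
t 9.4 p [ 0.4161 -0.3791  0.2373] R [[-0.957, 0.291, 0.006], [0.291, 0.957, -0.005], [-0.007, -0.003, -1.0]] F [-0.2 -0.3 -0.1] w 0.0849 g 0.0 q [-42.  21.  10.  79.   0. -25.]
blk 290 [ 0 99]
blk 310 [  0 106]
blk 290 [ 0 99]
blk 310 [  0 106]
186.88888888888889 220.97222222222223
187.0 221.0
[0.067, 0.125, -0.002, -0.002, 0.004, -0.078] [ 0.388 -0.24   0.239]
[0.057, 0.13, -0.002, -0.002, 0.004, -0.078] [ 0.36 -0.1   0.24]
[0.017, 0.119, 0.0, 0.0, 0.0, -0.157] [0.36 0.02 0.24]
[-0.002, 0.12, 0.0, 0.0, 0.0, -0.157] [0.36 0.14 0.24]
[-0.097, 0.206, -0.02, 0.0, 0.0, -0.323] [0.42 0.36 0.26]
```

>>> arm_command:
  moves:
    - [0.085, 0.067, 0.125, 0, 0, 0, -0.078]
    - [0.085, 0.067, 0.125, 0, 0, 0, -0.078]
    - [0.085, 0.067, 0.125, 0, 0, 0, -0.078]
    - [0.085, 0.067, 0.125, 0, 0, 0, -0.078]

```text
time: 9.8
eef_pos: [0.384, -0.2339, 0.2316]
tcp_rot: [[-0.977, 0.211, -0.005], [0.211, 0.977, 0.004], [0.005, 0.003, -1.0]]
contact_force: [0.6, -0.9, 0.5]
gripper_width: 0.0846
grasp_force: 0.0
```

>>> arm_command:
  moves:
    - [0.085, 0.057, 0.13, 0, 0, 0, -0.078]
    - [0.085, 0.057, 0.13, 0, 0, 0, -0.078]
    - [0.085, 0.057, 0.13, 0, 0, 0, -0.078]
    - [0.085, 0.057, 0.13, 0, 0, 0, -0.078]

```text
time: 10.2
eef_pos: [0.3572, -0.096, 0.2322]
tcp_rot: [[-0.991, 0.133, -0.003], [0.133, 0.991, 0.002], [0.003, 0.001, -1.0]]
contact_force: [-0.8, -1.0, -0.1]
gripper_width: 0.0853
grasp_force: 0.0
```

>>> arm_command:
  moves:
    - [0.085, 0.017, 0.119, 0, 0, 0, -0.157]
    - [0.085, 0.017, 0.119, 0, 0, 0, -0.157]
    - [0.085, 0.017, 0.119, 0, 0, 0, -0.157]
    - [0.085, 0.017, 0.119, 0, 0, 0, -0.157]

```text
time: 10.6
eef_pos: [0.3589, 0.022, 0.2325]
tcp_rot: [[-1.0, -0.022, -0.001], [-0.022, 1.0, -0.0], [0.001, -0.0, -1.0]]
contact_force: [0.1, -0.6, -0.4]
gripper_width: 0.085
grasp_force: 0.0
```

>>> arm_command:
  moves:
    - [0.085, -0.002, 0.12, 0, 0, 0, -0.157]
    - [0.085, -0.002, 0.12, 0, 0, 0, -0.157]
    - [0.085, -0.002, 0.12, 0, 0, 0, -0.157]
    - [0.085, -0.002, 0.12, 0, 0, 0, -0.157]

```text
time: 11.0
eef_pos: [0.3593, 0.1415, 0.2325]
tcp_rot: [[-0.984, -0.177, -0.001], [-0.177, 0.984, -0.001], [0.001, -0.001, -1.0]]
contact_force: [-0.4, -1.1, -0.9]
gripper_width: 0.0847
grasp_force: 0.0
```

>>> arm_command:
  moves:
    - [0.085, -0.097, 0.206, -0.02, 0, 0, -0.323]
    - [0.085, -0.097, 0.206, -0.02, 0, 0, -0.323]
    - [0.085, -0.097, 0.206, -0.02, 0, 0, -0.323]
    - [0.085, -0.097, 0.206, -0.02, 0, 0, -0.323]
    - [0.085, -0.097, 0.206, -0.02, 0, 0, -0.323]

```text
time: 11.5
eef_pos: [0.4205, 0.3615, 0.2523]
tcp_rot: [[-0.879, -0.477, 0.0], [-0.477, 0.879, -0.001], [0.0, -0.001, -1.0]]
contact_force: [-0.0, -0.3, -0.2]
gripper_width: 0.0848
grasp_force: 0.0
```

Run:
```python
from h import *
cam("wrist");d=cam("wrist");st();save(d,"w2.png",k=1.5);np.save("w2.npy",d,allow_pickle=True)
```

```text
t 11.6 p [0.4205 0.3618 0.2517] R [[-0.878, -0.479, -0.0], [-0.479, 0.878, -0.001], [0.0, -0.001, -1.0]] F [-0.2 -0.1 -0.9] w 0.0849 g 0.0 q [41. 20. 11. 82. -0. 12.]
```

View pics/w2.png

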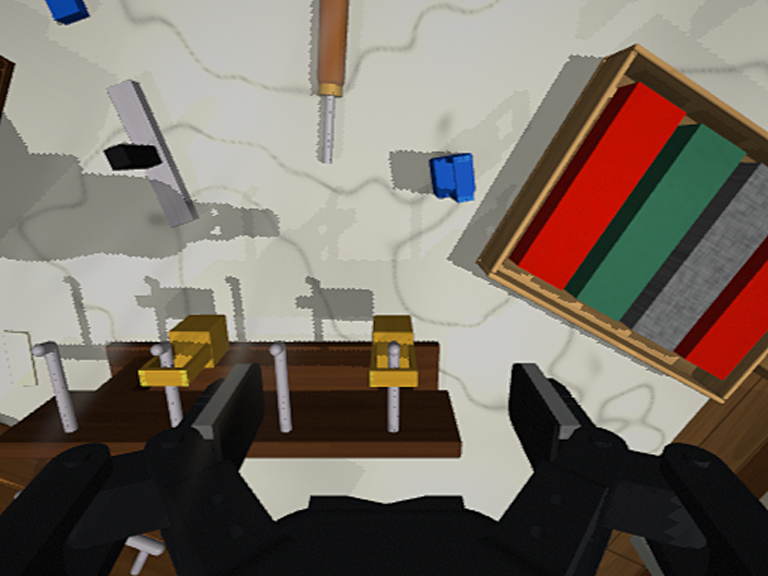

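The wrist view shows weight A's strap top at (394,377), right on its peg, and weight B's at (165,376). Peg tips are at (393,348), (279,348), (162,348) and (43,348). The steel bar with the black knob is top left, and the blue look-alikes are clear of it.

Run:
```python
from h import *
d=np.load("w2.npy",allow_pickle=True).item()
m=mask(d,(15,140,150),(32,255,255))
n,l,s,ce=cv2.connectedComponentsWithStats(m)
for i in range(1,n):
    if s[i][4]>60:print(s[i],ce[i])
D=lambda X,Y,z:onz(d,X/1.5-.2,Y/1.5-.2,z)
tips=[D(393,346,.143),D(279,346,.143),D(162,346,.143),D(43,346,.143)]
for t in tips:print("tip",t.round(3))
v=tips[0]-tips[3];print(np.linalg.norm(v),"yaw",np.degrees(np.arctan2(v[1],v[0]))-90)
a=[D(370,365,.138),D(418,365,.138),D(417,387,.138),D(370,387,.138)];c=sum(a)/4
print(np.round(a,3).tolist(),"A",c)
b=[D(146,365,.138),D(191,364,.138),D(188,386,.138),D(140,386,.138)];e=sum(b)/4
print(np.round(b,3).tolist(),"B",e)
for X,Y in((394,430),(285,430),(70,430)):print(D(X,Y,.13).round(3))
plan((c[0],c[1],.18,208.5),(c[0],c[1],.096,208.5))
```

```text
[443  42  68  47  73] [476.34246575  65.06849315]
[215  56  12   7  73] [220.20547945  59.        ]
[113 221  27   8 185] [126.37837838 224.05405405]
[249 222  26   8 162] [262.39506173 224.70987654]
[116 236  12   9  70] [120.71428571 239.92857143]
[ 92 247  34  10 316] [108.49683544 251.48417722]
[247 247  31  11 311] [261.95176849 252.48231511]
tip [0.456 0.388 0.143]
tip [0.491 0.324 0.143]
tip [0.528 0.258 0.143]
tip [0.564 0.19  0.143]
0.22561785432779607 yaw 28.611608893192397
[[0.478, 0.383, 0.138], [0.462, 0.411, 0.138], [0.477, 0.419, 0.138], [0.492, 0.391, 0.138]] A [0.47748681 0.40080122 0.138     ]
[[0.549, 0.252, 0.138], [0.534, 0.278, 0.138], [0.551, 0.282, 0.138], [0.567, 0.253, 0.138]] B [0.55029009 0.26614181 0.138     ]
[0.52  0.424 0.13 ]
[0.557 0.355 0.13 ]
[0.632 0.218 0.13 ]
[-0.069, 0.007, 0.072, -0.001, -0.0, 0.002] [0.477 0.401 0.18 ]
[0.0, 0.0, 0.084, 0.0, 0.0, 0.0] [0.477 0.401 0.096]
```

>>> arm_command:
  moves:
    - [0.085, -0.0715, 0.007, 0.05, 0, 0, 0]
    - [0.085, -0.0715, 0.007, 0.07, 0, 0, 0]
    - [0.085, -0.0715, 0.007, 0.08, 0, 0, 0]
    - [0.085, -0.0715, 0.007, 0.12, 0, 0, 0]
    - [0.085, -0.0715, 0.007, 0.157, 0, 0, 0]
  force: 60

```text
time: 12.1
eef_pos: [0.4789, 0.3982, 0.0956]
tcp_rot: [[-0.88, -0.475, 0.001], [-0.475, 0.88, -0.001], [-0.0, -0.001, -1.0]]
contact_force: [0.2, 0.6, 0.0]
gripper_width: 0.085
grasp_force: 0.0
```

>>> arm_command:
  moves:
    - [0.085, 0, 0, 0, 0, 0, 0]
    - [0.0, 0, 0, 0, 0, 0, 0]
    - [0.0, 0, 0, 0, 0, 0, 0]
    - [0.0, 0, 0, 0, 0, 0, 0]
    - [0.0, 0, 0, 0, 0, 0, 0]

```text
time: 12.6
eef_pos: [0.4789, 0.4016, 0.0989]
tcp_rot: [[-0.878, -0.478, 0.004], [-0.478, 0.878, 0.002], [-0.004, 0.0, -1.0]]
contact_force: [-0.5, -2.9, 5.3]
gripper_width: 0.0312
grasp_force: 58.8
```

>>> arm_command:
  moves:
    - [0.0, 0, 0, 0, 0, 0, 0]
    - [0.0, 0, 0, 0, 0, 0, 0]
    - [0.0, 0, 0, 0, 0, 0, 0]

```text
time: 12.9
eef_pos: [0.4789, 0.4015, 0.0989]
tcp_rot: [[-0.878, -0.478, 0.004], [-0.478, 0.878, 0.002], [-0.004, -0.0, -1.0]]
contact_force: [-0.6, -1.2, 7.1]
gripper_width: 0.0311
grasp_force: 58.8
```

>>> arm_command:
  moves:
    - [0.0, 0, 0, -0.01, 0, 0, 0]
    - [0.0, 0, 0, -0.019, 0, 0, 0]
    - [0.0, 0, 0, -0.019, 0, 0, 0]
    - [0.0, 0.01, 0, -0.019, 0, 0, 0]
    - [0.0, 0.02, 0, -0.019, 0, 0, 0]

```text
time: 13.4
eef_pos: [0.4597, 0.3912, 0.1148]
tcp_rot: [[-0.878, -0.478, -0.001], [-0.478, 0.878, -0.0], [0.001, -0.0, -1.0]]
contact_force: [-1.0, -0.6, -3.1]
gripper_width: 0.031
grasp_force: 59.6
```

>>> arm_command:
  moves:
    - [0.0, 0.015, 0, 0, 0, 0, 0]
    - [0.0, 0.03, 0, 0, 0, 0, 0]
    - [0.0, 0.045, 0, 0, 0, 0, 0]
    - [0.0, 0.06, 0, 0, 0, 0, 0]
    - [0.0, 0.065, 0, 0, 0, 0, 0]

```text
time: 13.9
eef_pos: [0.4013, 0.3594, 0.1149]
tcp_rot: [[-0.878, -0.478, -0.002], [-0.478, 0.878, -0.001], [0.002, -0.0, -1.0]]
contact_force: [0.7, 0.1, -3.7]
gripper_width: 0.0313
grasp_force: 59.6
```

>>> arm_command:
  moves:
    - [0.0, 0, 0, -0.04, 0, 0, 0]
    - [0.0, 0, 0, -0.08, 0, 0, 0]
    - [0.0, 0, 0, -0.12, 0, 0, 0]
    - [0.0, 0, 0, -0.12, 0, 0, 0]

```text
time: 14.3
eef_pos: [0.4061, 0.3631, 0.242]
tcp_rot: [[-0.878, -0.478, 0.01], [-0.478, 0.878, 0.009], [-0.013, 0.003, -1.0]]
contact_force: [1.0, -0.1, -3.5]
gripper_width: 0.0312
grasp_force: 60.9
```

Run:
```python
from h import *
st();plan((.45,.2,.24,196),(.545,-.045,.24,180),(.545,-.045,.07,180))
```

```text
t 14.3 p [0.4061 0.3631 0.242 ] R [[-0.878, -0.478, 0.01], [-0.478, 0.878, 0.009], [-0.013, 0.003, -1.0]] F [ 1.  -0.1 -3.5] w 0.0312 g 60.9 q [42. 18.  8. 79. -0. 13.]
[0.039, -0.164, 0.001, 0.004, 0.013, 0.219] [0.45 0.2  0.24]
[-0.012, -0.131, 0.0, 0.0, 0.0, 0.14] [0.498 0.078 0.24 ]
[-0.03, -0.128, 0.0, 0.0, 0.0, 0.14] [ 0.545 -0.045  0.24 ]
[0.0, 0.0, 0.17, 0.0, 0.0, 0.0] [ 0.545 -0.045  0.07 ]
```

>>> arm_command:
  moves:
    - [0.0, 0.039, -0.164, 0, 0, 0, 0.219]
    - [0.0, 0.039, -0.164, 0, 0, 0, 0.219]
    - [0.0, 0.039, -0.164, 0, 0, 0, 0.219]
    - [0.0, 0.039, -0.164, 0, 0, 0, 0.219]
    - [0.0, 0.039, -0.164, 0, 0, 0, 0.219]

```text
time: 14.8
eef_pos: [0.4475, 0.1948, 0.2343]
tcp_rot: [[-0.963, -0.271, -0.001], [-0.271, 0.963, -0.001], [0.001, -0.001, -1.0]]
contact_force: [0.2, 0.3, -4.1]
gripper_width: 0.0308
grasp_force: 61.6
```

>>> arm_command:
  moves:
    - [0.0, -0.012, -0.131, 0, 0, 0, 0.14]
    - [0.0, -0.012, -0.131, 0, 0, 0, 0.14]
    - [0.0, -0.012, -0.131, 0, 0, 0, 0.14]
    - [0.0, -0.012, -0.131, 0, 0, 0, 0.14]

```text
time: 15.2
eef_pos: [0.496, 0.0724, 0.2343]
tcp_rot: [[-0.991, -0.134, -0.0], [-0.134, 0.991, -0.001], [0.0, -0.001, -1.0]]
contact_force: [-0.2, 1.3, -3.0]
gripper_width: 0.0315
grasp_force: 62.1
```

>>> arm_command:
  moves:
    - [0.0, -0.03, -0.128, 0, 0, 0, 0.14]
    - [0.0, -0.03, -0.128, 0, 0, 0, 0.14]
    - [0.0, -0.03, -0.128, 0, 0, 0, 0.14]
    - [0.0, -0.03, -0.128, 0, 0, 0, 0.14]

```text
time: 15.6
eef_pos: [0.5436, -0.0499, 0.234]
tcp_rot: [[-1.0, 0.005, -0.0], [0.005, 1.0, -0.001], [0.0, -0.001, -1.0]]
contact_force: [-0.8, 1.0, -2.7]
gripper_width: 0.0313
grasp_force: 62.3
```

Run:
```python
from h import *
d=cam("wrist");t=cam("top");st();plan((.545,-.045,.09,180),(.545,-.045,.05,180))
a=cv2.resize(d["color"],(400,300));b=cv2.resize(t["color"][90:260,210:360],(400,453));o=np.zeros((600,800,3),np.uint8);o[:300,:400]=a;o[:453,400:]=b
cv2.imwrite("pics/p1.png",o[:,:,::-1]);np.save("w3.npy",d,allow_pickle=True)
```

```text
t 15.7 p [ 0.5422 -0.0469  0.2342] R [[-1.0, 0.001, -0.002], [0.001, 1.0, 0.001], [0.002, 0.001, -1.0]] F [-0.1  0.8 -3.8] w 0.0312 g 62.3 q [-5. 19.  8. 79.  0. -5.]
[-0.003, 0.002, 0.144, 0.001, -0.002, -0.001] [ 0.545 -0.045  0.09 ]
[0.0, 0.0, 0.04, 0.0, 0.0, 0.0] [ 0.545 -0.045  0.05 ]
```

View pics/p1.png

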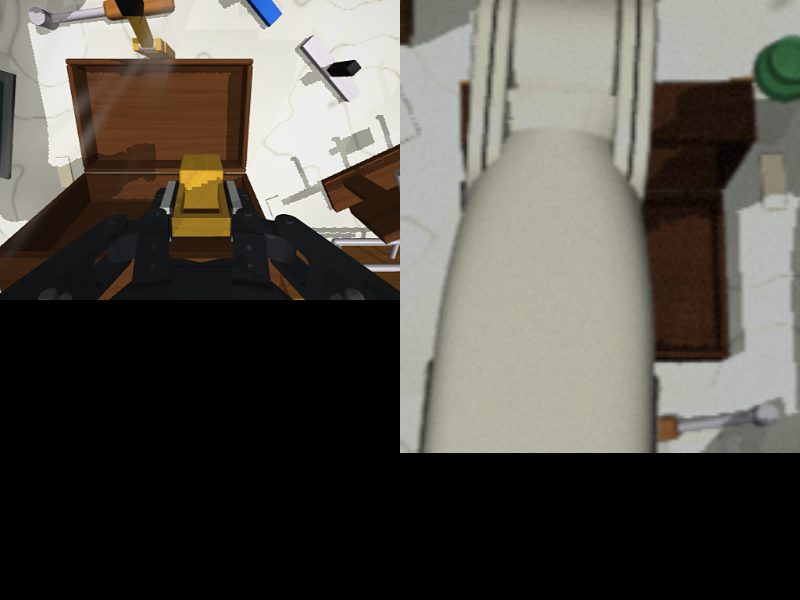

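The wrist view shows the weight held upright in the fingers. The case front edge runs from (67,60) to (252,60), and the inside is clear below. Lowering.

>>> arm_command:
  moves:
    - [0.0, -0.003, 0.002, 0.05, 0, 0, 0]
    - [0.0, -0.003, 0.002, 0.1, 0, 0, 0]
    - [0.0, -0.003, 0.002, 0.15, 0, 0, 0]
    - [0.0, -0.003, 0.002, 0.17, 0, 0, 0]
    - [0.0, -0.003, 0.002, 0.175, 0, 0, 0]

```text
time: 16.2
eef_pos: [0.5417, -0.0431, 0.0566]
tcp_rot: [[-1.0, -0.002, -0.008], [-0.002, 1.0, 0.001], [0.008, 0.001, -1.0]]
contact_force: [-0.0, -0.5, -3.4]
gripper_width: 0.0309
grasp_force: 62.1
```

>>> arm_command:
  moves:
    - [0.0, 0, 0, 0.003, 0, 0, 0]
    - [0.0, 0, 0, 0.006, 0, 0, 0]
    - [0.0, 0, 0, 0.009, 0, 0, 0]
    - [0.0, 0, 0, 0.009, 0, 0, 0]

```text
time: 16.6
eef_pos: [0.546, -0.0455, 0.0523]
tcp_rot: [[-1.0, 0.001, 0.002], [0.001, 1.0, -0.0], [-0.002, -0.0, -1.0]]
contact_force: [-0.4, -0.4, -3.2]
gripper_width: 0.0311
grasp_force: 62.2
```

Run:
```python
from h import *
d=np.load("w3.npy",allow_pickle=True).item()
f=512/400
for X,Y in((67,60),(252,60)):print(onz(d,X*f,Y*f,.05))
st()
```

```text
[ 0.44045233 -0.23303664  0.05      ]
[0.44163674 0.01991776 0.05      ]
t 16.6 p [ 0.546  -0.0455  0.0523] R [[-1.0, 0.001, 0.002], [0.001, 1.0, -0.0], [-0.002, -0.0, -1.0]] F [-0.4 -0.4 -3.2] w 0.0311 g 62.2 q [-5. 27. -9. 54.  0. -5.]
```

>>> arm_command:
  moves:
    - [0.0, 0, 0, 0.002, 0, 0, 0]
    - [0.0, 0, 0, 0.004, 0, 0, 0]
    - [0.0, 0, 0, 0.004, 0, 0, 0]
    - [0.0, 0, 0, 0.004, 0, 0, 0]

```text
time: 17.0
eef_pos: [0.5459, -0.0457, 0.0492]
tcp_rot: [[-1.0, 0.001, 0.002], [0.001, 1.0, -0.0], [-0.002, -0.0, -1.0]]
contact_force: [-2.6, -0.3, 5.3]
gripper_width: 0.0313
grasp_force: 63.4
```

>>> arm_command:
  moves:
    - [0.052, 0, 0, 0, 0, 0, 0]
    - [0.052, 0, 0, 0, 0, 0, 0]
    - [0.052, 0, 0, 0, 0, 0, 0]
    - [0.052, 0, 0, -0.03, 0, 0, 0]
    - [0.052, 0, 0, -0.07, 0, 0, 0]

```text
time: 17.5
eef_pos: [0.5431, -0.0454, 0.1156]
tcp_rot: [[-1.0, 0.001, -0.006], [0.001, 1.0, 0.001], [0.006, 0.001, -1.0]]
contact_force: [1.0, -0.3, 0.8]
gripper_width: 0.0521
grasp_force: 0.0
```

>>> arm_command:
  moves:
    - [0.085, 0, 0, -0.05, 0, 0, 0]
    - [0.085, 0, 0, -0.1, 0, 0, 0]
    - [0.085, 0, 0, -0.13, 0, 0, 0]
    - [0.085, 0, 0, -0.13, 0, 0, 0]

```text
time: 17.9
eef_pos: [0.5482, -0.0459, 0.2532]
tcp_rot: [[-1.0, 0.001, 0.011], [0.001, 1.0, -0.001], [-0.011, -0.001, -1.0]]
contact_force: [0.8, -0.4, -0.3]
gripper_width: 0.0851
grasp_force: 0.0
```

Run:
```python
from h import *
cam("wrist");d=cam("wrist");st();save(d,"p2.png",k=1)
np.save("w4.npy",d,allow_pickle=True)
plan((.46,.16,.24,195),(.46,.215,.24,208.5),(.552,.268,.18,208.5),(.552,.268,.095,208.5))
```

```text
t 18.0 p [ 0.5456 -0.0457  0.2478] R [[-1.0, 0.001, 0.002], [0.001, 1.0, -0.0], [-0.002, -0.0, -1.0]] F [-0.1 -0.5  0. ] w 0.0851 g 0.0 q [-5. 19. 10. 81.  0. -5.]
[0.086, 0.206, 0.008, -0.0, 0.002, -0.263] [0.46 0.16 0.24]
[-0.014, 0.053, 0.0, 0.0, 0.0, -0.236] [0.46  0.215 0.24 ]
[-0.106, 0.003, 0.06, 0.0, 0.0, 0.0] [0.552 0.268 0.18 ]
[0.0, 0.0, 0.085, 0.0, 0.0, 0.0] [0.552 0.268 0.095]
```

View pics/p2.png

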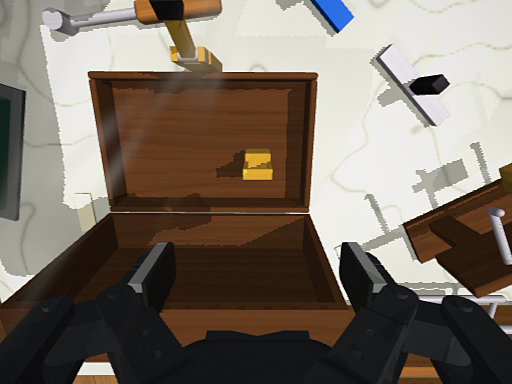

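The weight is standing in the case at px (257,165), clear of the walls. Now weight B.

>>> arm_command:
  moves:
    - [0.085, 0.086, 0.206, 0.005, 0, 0, -0.263]
    - [0.085, 0.086, 0.206, 0.005, 0, 0, -0.263]
    - [0.085, 0.086, 0.206, 0.005, 0, 0, -0.263]
    - [0.085, 0.086, 0.206, 0.005, 0, 0, -0.263]
    - [0.085, 0.086, 0.206, 0.005, 0, 0, -0.263]

```text
time: 18.5
eef_pos: [0.4563, 0.1629, 0.2398]
tcp_rot: [[-0.965, -0.263, -0.005], [-0.263, 0.965, -0.001], [0.005, 0.001, -1.0]]
contact_force: [-0.3, -0.2, 0.7]
gripper_width: 0.0847
grasp_force: 0.0
```

>>> arm_command:
  moves:
    - [0.085, -0.014, 0.053, 0, 0, 0, -0.236]
    - [0.085, -0.014, 0.053, 0, 0, 0, -0.236]
    - [0.085, -0.014, 0.053, 0, 0, 0, -0.236]
    - [0.085, -0.014, 0.053, 0, 0, 0, -0.236]

```text
time: 18.9
eef_pos: [0.4583, 0.2147, 0.2405]
tcp_rot: [[-0.879, -0.476, -0.003], [-0.476, 0.879, -0.002], [0.004, -0.0, -1.0]]
contact_force: [-0.3, -0.5, -1.2]
gripper_width: 0.085
grasp_force: 0.0
```

Run:
```python
from h import *
cam("wrist");d=cam("wrist");st()
m=mask(d,(15,140,150),(32,255,255));n,l,s,ce=cv2.connectedComponentsWithStats(m)
for i in range(1,n):
    if s[i][4]>100:print(s[i],ce[i],onz(d,*ce[i],.138).round(4))
plan((.553,.267,.17,208.5),(.553,.267,.095,208.5))
```

```text
t 19.0 p [0.4588 0.2142 0.2414] R [[-0.88, -0.475, -0.002], [-0.475, 0.88, -0.001], [0.002, -0.0, -1.0]] F [-0.1  1.  -0.3] w 0.085 g 0.0 q [25. 14.  3. 78. -0. -3.]
[244 257  26   8 155] [256.63225806 260.23225806] [0.5209 0.247  0.138 ]
[241 288  32   9 276] [256.61231884 291.97826087] [0.553  0.2643 0.138 ]
[-0.108, 0.002, 0.071, -0.0, -0.002, -0.002] [0.553 0.267 0.17 ]
[0.0, 0.0, 0.075, 0.0, 0.0, 0.0] [0.553 0.267 0.095]
```

>>> arm_command:
  moves:
    - [0.085, -0.048, 0, 0.01, 0, 0, 0]
    - [0.085, -0.095, 0, 0.03, 0, 0, 0]
    - [0.085, -0.107, 0, 0.07, 0, 0, 0]
    - [0.085, -0.107, 0, 0.11, 0, 0, 0]
    - [0.085, -0.107, 0, 0.146, 0, 0, 0]

```text
time: 19.5
eef_pos: [0.5534, 0.2648, 0.0937]
tcp_rot: [[-0.88, -0.475, -0.001], [-0.475, 0.88, -0.001], [0.002, 0.0, -1.0]]
contact_force: [0.5, 0.2, -0.6]
gripper_width: 0.0849
grasp_force: 0.0
```

>>> arm_command:
  moves:
    - [0.085, 0, 0, 0, 0, 0, 0]
    - [0.0, 0, 0, 0, 0, 0, 0]
    - [0.0, 0, 0, 0, 0, 0, 0]
    - [0.0, 0, 0, 0, 0, 0, 0]
    - [0.0, 0, 0, 0, 0, 0, 0]

```text
time: 20.0
eef_pos: [0.5547, 0.2668, 0.0991]
tcp_rot: [[-0.879, -0.478, 0.005], [-0.478, 0.879, 0.002], [-0.005, -0.001, -1.0]]
contact_force: [-1.3, -0.5, 5.2]
gripper_width: 0.0309
grasp_force: 59.0
```

>>> arm_command:
  moves:
    - [0.0, 0, 0, 0, 0, 0, 0]
    - [0.0, 0, 0, 0, 0, 0, 0]
    - [0.0, 0, 0, 0, 0, 0, 0]

```text
time: 20.3
eef_pos: [0.5548, 0.2669, 0.099]
tcp_rot: [[-0.879, -0.478, 0.005], [-0.478, 0.879, 0.002], [-0.005, -0.001, -1.0]]
contact_force: [0.1, -2.5, 7.3]
gripper_width: 0.0315
grasp_force: 59.1
```

>>> arm_command:
  moves:
    - [0.0, 0, 0, -0.01, 0, 0, 0]
    - [0.0, 0, 0, -0.019, 0, 0, 0]
    - [0.0, 0, 0, -0.019, 0, 0, 0]
    - [0.0, 0.01, 0, -0.019, 0, 0, 0]
    - [0.0, 0.02, 0, -0.019, 0, 0, 0]

```text
time: 20.8
eef_pos: [0.5352, 0.2568, 0.1149]
tcp_rot: [[-0.878, -0.478, -0.001], [-0.478, 0.878, -0.0], [0.001, 0.0, -1.0]]
contact_force: [-0.2, 0.0, -3.2]
gripper_width: 0.0312
grasp_force: 59.5
```

>>> arm_command:
  moves:
    - [0.0, 0.015, 0, 0, 0, 0, 0]
    - [0.0, 0.03, 0, 0, 0, 0, 0]
    - [0.0, 0.045, 0, 0, 0, 0, 0]
    - [0.0, 0.06, 0, 0, 0, 0, 0]
    - [0.0, 0.065, 0, 0, 0, 0, 0]

```text
time: 21.3
eef_pos: [0.4767, 0.225, 0.1149]
tcp_rot: [[-0.878, -0.478, -0.002], [-0.478, 0.878, -0.001], [0.002, 0.0, -1.0]]
contact_force: [-0.1, -1.0, -2.6]
gripper_width: 0.0313
grasp_force: 59.5
```

>>> arm_command:
  moves:
    - [0.0, 0, 0, -0.04, 0, 0, 0]
    - [0.0, 0, 0, -0.08, 0, 0, 0]
    - [0.0, 0, 0, -0.12, 0, 0, 0]
    - [0.0, 0, 0, -0.12, 0, 0, 0]

```text
time: 21.7
eef_pos: [0.4821, 0.2276, 0.2419]
tcp_rot: [[-0.878, -0.478, 0.012], [-0.478, 0.878, 0.006], [-0.013, -0.001, -1.0]]
contact_force: [0.3, 0.1, -1.9]
gripper_width: 0.0312
grasp_force: 60.7
```

Run:
```python
from h import *
cam("top");st();plan((.545,-.17,.235,180),(.545,-.17,.053,180))
```

```text
t 21.75 p [0.4808 0.227  0.2386] R [[-0.878, -0.478, 0.007], [-0.478, 0.878, 0.003], [-0.008, -0.0, -1.0]] F [ 0.2 -1.4 -3.8] w 0.0313 g 60.7 q [25. 17.  6. 78.  0. -3.]
[0.067, -0.19, 0.001, 0.001, 0.004, 0.249] [0.513 0.028 0.237]
[0.018, -0.2, 0.002, 0.001, 0.004, 0.249] [ 0.545 -0.17   0.235]
[0.0, 0.0, 0.182, 0.0, 0.0, 0.0] [ 0.545 -0.17   0.053]
```

>>> arm_command:
  moves:
    - [0.0, 0.067, -0.19, 0, 0, 0, 0.249]
    - [0.0, 0.067, -0.19, 0, 0, 0, 0.249]
    - [0.0, 0.067, -0.19, 0, 0, 0, 0.249]
    - [0.0, 0.067, -0.19, 0, 0, 0, 0.249]
    - [0.0, 0.067, -0.19, 0, 0, 0, 0.249]

```text
time: 22.25
eef_pos: [0.5101, 0.0212, 0.2331]
tcp_rot: [[-0.971, -0.239, -0.003], [-0.239, 0.971, -0.003], [0.004, -0.002, -1.0]]
contact_force: [-0.4, 1.0, -3.2]
gripper_width: 0.031
grasp_force: 61.3
```

>>> arm_command:
  moves:
    - [0.0, 0.018, -0.2, 0, 0, 0, 0.249]
    - [0.0, 0.018, -0.2, 0, 0, 0, 0.249]
    - [0.0, 0.018, -0.2, 0, 0, 0, 0.249]
    - [0.0, 0.018, -0.2, 0, 0, 0, 0.249]
    - [0.0, 0.018, -0.2, 0, 0, 0, 0.249]

```text
time: 22.75
eef_pos: [0.5422, -0.1768, 0.2326]
tcp_rot: [[-1.0, 0.007, -0.003], [0.007, 1.0, -0.002], [0.003, -0.002, -1.0]]
contact_force: [-0.8, 0.2, -2.3]
gripper_width: 0.031
grasp_force: 62.0
```

>>> arm_command:
  moves:
    - [0.0, 0, 0, 0.05, 0, 0, 0]
    - [0.0, 0, 0, 0.1, 0, 0, 0]
    - [0.0, 0, 0, 0.15, 0, 0, 0]
    - [0.0, 0, 0, 0.17, 0, 0, 0]
    - [0.0, 0, 0, 0.175, 0, 0, 0]

```text
time: 23.25
eef_pos: [0.5383, -0.1691, 0.0549]
tcp_rot: [[-1.0, -0.001, -0.01], [-0.001, 1.0, 0.004], [0.01, 0.004, -1.0]]
contact_force: [-0.7, 1.6, -2.9]
gripper_width: 0.0311
grasp_force: 61.9
```

Run:
```python
from h import *
cam("top");cam("top");st()
```

```text
t 23.35 p [ 0.5415 -0.1704  0.0588] R [[-1.0, -0.001, -0.003], [-0.001, 1.0, 0.001], [0.003, 0.001, -1.0]] F [ 0.8  0.3 -2.7] w 0.0313 g 62.0 q [-17.  29.  -5.  57.   0. -18.]
```

Lowering 10 mm to the floor (z ≈ .049), releasing, then heading for the bar (knob measured at about (.453,.149)).

>>> arm_command:
  moves:
    - [0.0, 0, 0, 0.004, 0, 0, 0]
    - [0.0, 0, 0, 0.008, 0, 0, 0]
    - [0.0, 0, 0, 0.011, 0, 0, 0]
    - [0.0, 0, 0, 0.011, 0, 0, 0]
    - [0.0, 0, 0, 0.011, 0, 0, 0]

```text
time: 23.85
eef_pos: [0.5425, -0.1715, 0.0497]
tcp_rot: [[-1.0, -0.0, 0.001], [-0.0, 1.0, -0.0], [-0.001, -0.0, -1.0]]
contact_force: [-0.3, -0.5, -3.6]
gripper_width: 0.0309
grasp_force: 62.0
```

>>> arm_command:
  moves:
    - [0.052, 0, 0, 0, 0, 0, 0]
    - [0.052, 0, 0, 0, 0, 0, 0]
    - [0.052, 0, 0, 0, 0, 0, 0]
    - [0.052, 0, 0, -0.03, 0, 0, 0]
    - [0.052, 0, 0, -0.07, 0, 0, 0]

```text
time: 24.35
eef_pos: [0.5404, -0.1708, 0.1179]
tcp_rot: [[-1.0, -0.0, -0.005], [-0.0, 1.0, 0.002], [0.005, 0.002, -1.0]]
contact_force: [1.1, -1.1, 0.5]
gripper_width: 0.0519
grasp_force: 0.0
```

>>> arm_command:
  moves:
    - [0.085, 0, 0, -0.05, 0, 0, 0]
    - [0.085, 0, 0, -0.1, 0, 0, 0]
    - [0.085, 0, 0, -0.12, 0, 0, 0]
    - [0.085, 0, 0, -0.12, 0, 0, 0]

```text
time: 24.75
eef_pos: [0.5448, -0.1721, 0.2446]
tcp_rot: [[-1.0, -0.0, 0.01], [-0.0, 1.0, -0.003], [-0.01, -0.003, -1.0]]
contact_force: [0.9, 0.1, -0.5]
gripper_width: 0.0847
grasp_force: 0.0
```

Run:
```python
from h import *
cam("wrist");d=cam("wrist");st();save(d,"p3.png",k=1)
np.save("w5.npy",d,allow_pickle=True)
plan((.43,.11,.235,180))
```

```text
t 24.85 p [ 0.5424 -0.1714  0.2396] R [[-1.0, -0.0, 0.001], [-0.0, 1.0, -0.0], [-0.001, -0.0, -1.0]] F [-0.7 -1.   0. ] w 0.0852 g 0.0 q [-18.  22.  12.  81.   0. -18.]
[0.056, 0.141, 0.002, -0.0, 0.001, 0.0] [ 0.486 -0.031  0.237]
[0.056, 0.141, 0.002, -0.0, 0.001, 0.0] [0.43  0.11  0.235]
```

>>> arm_command:
  moves:
    - [0.085, 0.056, 0.141, 0, 0, 0, 0]
    - [0.085, 0.056, 0.141, 0, 0, 0, 0]
    - [0.085, 0.056, 0.141, 0, 0, 0, 0]
    - [0.085, 0.056, 0.141, 0, 0, 0, 0]

```text
time: 25.25
eef_pos: [0.4827, -0.0261, 0.2373]
tcp_rot: [[-1.0, -0.006, -0.006], [-0.006, 1.0, 0.002], [0.006, 0.002, -1.0]]
contact_force: [0.8, -0.3, -0.2]
gripper_width: 0.085
grasp_force: 0.0
```

>>> arm_command:
  moves:
    - [0.085, 0.056, 0.141, 0, 0, 0, 0]
    - [0.085, 0.056, 0.141, 0, 0, 0, 0]
    - [0.085, 0.056, 0.141, 0, 0, 0, 0]
    - [0.085, 0.056, 0.141, 0, 0, 0, 0]

```text
time: 25.65
eef_pos: [0.4276, 0.1143, 0.2377]
tcp_rot: [[-1.0, -0.008, -0.004], [-0.008, 1.0, 0.0], [0.004, 0.001, -1.0]]
contact_force: [-0.1, -1.1, -0.6]
gripper_width: 0.0853
grasp_force: 0.0
```

Run:
```python
from h import *
cam("wrist");d=cam("wrist");st();np.save("w6.npy",d,allow_pickle=True)
e=np.load("w5.npy",allow_pickle=True).item()
o=np.zeros((480,800,3),np.uint8);o[:300,:400]=cv2.resize(e["color"],(400,300))
u=proj(d,[.453,.149,.03]).round().astype(int);print(u)
x0,y0=max(u[0]-65,0),max(u[1]-65,0);k=d["color"][y0:y0+130,x0:x0+130];print(x0,y0,k.shape)
o[:k.shape[0]*3,400:400+k.shape[1]*3]=cv2.resize(k,None,fx=3,fy=3,interpolation=cv2.INTER_CUBIC)
cv2.imwrite("pics/b1.png",o[:,:,::-1])
```

```text
t 25.75 p [0.4295 0.1111 0.2381] R [[-1.0, -0.003, -0.002], [-0.003, 1.0, -0.001], [0.002, -0.001, -1.0]] F [-0.   0.4 -1. ] w 0.0854 g 0.0 q [15.  7. -7. 76. -0. 14.]
[286 185]
221 120 (130, 130, 3)
```

View pics/b1.png

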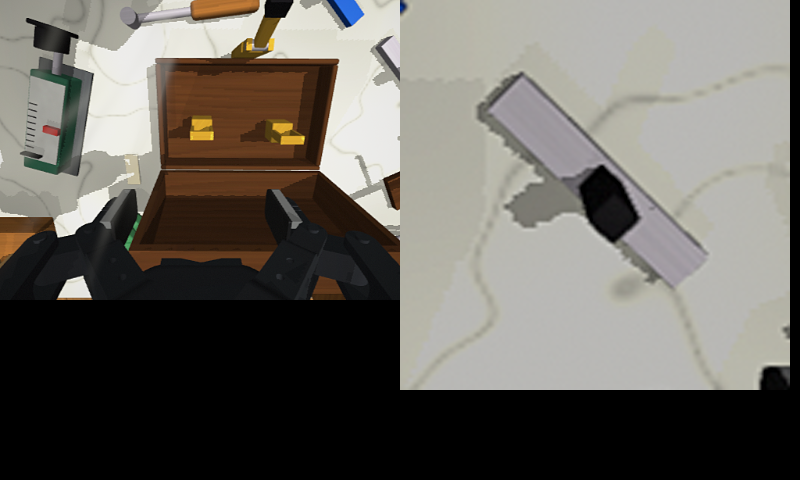

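Left: both weights stand in the case. Right: the steel bar (silver, black knob, not the blue one), with ends at (501,89) and (690,271) in the crop and its knob at (610,205).

Run:
```python
from h import *
d=np.load("w6.npy",allow_pickle=True).item()
B=lambda X,Y,z:onz(d,221+(X-400)/3-.33,120+Y/3-.33,z)
p=[B(482,104,.014),B(522,75,.014),B(706,254,.014),B(672,287,.014)]
a=(p[2]+p[3]-p[0]-p[1])/2;print(np.round(p,4).tolist(),"L",np.linalg.norm(a),"W",np.linalg.norm(p[0]-p[1]),np.linalg.norm(p[2]-p[3]),"yaw",np.degrees(np.arctan2(a[1],a[0])))
c=sum(p)/4;print("c",c,"knob top guess",B(612,212,.064), "proj knob top of c",(proj(d,[c[0],c[1],.064])-[221,120])*3+[400,0])
for y in(180+49,180+44,49+90,134):print(y);plan((c[0],c[1],.13,y),(c[0],c[1],.028,y))
```

```text
[[0.4162, 0.1, 0.014], [0.4036, 0.1172, 0.014], [0.4844, 0.2019, 0.014], [0.5007, 0.1874, 0.014]] L 0.11934296370705536 W 0.021289228998025038 0.02179190617596524 yaw 46.17318473288619
c [0.45120747 0.15164475 0.014     ] knob top guess [0.44939033 0.1519192  0.064     ] proj knob top of c [610.10840836 215.47968672]
229
[-0.011, 0.02, 0.054, -0.0, -0.001, -0.426] [0.44  0.131 0.184]
[-0.018, 0.014, 0.054, -0.0, -0.001, -0.426] [0.451 0.152 0.13 ]
[0.0, 0.0, 0.102, 0.0, 0.0, 0.0] [0.451 0.152 0.028]
224
[-0.011, 0.02, 0.054, -0.0, -0.001, -0.382] [0.44  0.131 0.184]
[-0.018, 0.015, 0.054, -0.0, -0.001, -0.382] [0.451 0.152 0.13 ]
[0.0, 0.0, 0.102, 0.0, 0.0, 0.0] [0.451 0.152 0.028]
139
[-0.011, 0.02, 0.054, -0.001, -0.001, 0.359] [0.44  0.131 0.184]
[-0.003, 0.023, 0.054, -0.001, -0.001, 0.359] [0.451 0.152 0.13 ]
[0.0, 0.0, 0.102, 0.0, 0.0, 0.0] [0.451 0.152 0.028]
134
[-0.011, 0.02, 0.054, -0.001, -0.001, 0.403] [0.44  0.131 0.184]
[-0.002, 0.023, 0.054, -0.001, -0.001, 0.403] [0.451 0.152 0.13 ]
[0.0, 0.0, 0.102, 0.0, 0.0, 0.0] [0.451 0.152 0.028]
```

Bar length 119 mm and width 21.5 mm match the description. Its yaw is 46.2° and its centre (.451,.152).

>>> arm_command:
  moves:
    - [0.085, -0.011, 0.02, 0.054, 0, 0, 0.382]
    - [0.085, -0.011, 0.02, 0.054, 0, 0, 0.382]
    - [0.085, -0.011, 0.02, 0.054, 0, 0, 0.382]
    - [0.085, -0.011, 0.02, 0.054, 0, 0, 0.382]

```text
time: 26.15
eef_pos: [0.4414, 0.1287, 0.1838]
tcp_rot: [[-0.927, 0.375, -0.003], [0.375, 0.927, -0.001], [0.002, -0.002, -1.0]]
contact_force: [-0.5, -0.7, -0.6]
gripper_width: 0.0852
grasp_force: 0.0
```

>>> arm_command:
  moves:
    - [0.085, -0.0025, 0.023, 0.054, 0, 0, 0.382]
    - [0.085, -0.0025, 0.023, 0.054, 0, 0, 0.382]
    - [0.085, -0.0025, 0.023, 0.054, 0, 0, 0.382]
    - [0.085, -0.0025, 0.023, 0.054, 0, 0, 0.382]

```text
time: 26.55
eef_pos: [0.4525, 0.1497, 0.1306]
tcp_rot: [[-0.722, 0.692, -0.001], [0.692, 0.722, -0.001], [0.0, -0.001, -1.0]]
contact_force: [0.6, 0.2, 0.4]
gripper_width: 0.0844
grasp_force: 0.0
```

Run:
```python
from h import *
cam("wrist");d=cam("wrist");st();np.save("w7.npy",d,allow_pickle=True)
plan((.4512,.1516,.028,136.2))
print("pred bar end/knob px",[proj(d,p).round(1).tolist() for p in([.4097,.1087,.014],[.4926,.1949,.014],[.4512,.1516,.064])])
k=mask(d,(0,0,0),(180,255,60));n,l,s,ce=cv2.connectedComponentsWithStats(k)
for i in range(1,n):
    if s[i][4]>80:print(s[i],ce[i].round(1))
```

```text
t 26.65 p [0.4528 0.1501 0.1314] R [[-0.723, 0.691, 0.001], [0.691, 0.723, -0.0], [-0.0, 0.0, -1.0]] F [ 0.8  0.6 -0.1] w 0.0852 g 0.0 q [ 18.  15. -13.  61.  -0.  62.]
[0.002, -0.0, 0.103, 0.0, 0.0, 0.002] [0.451 0.152 0.028]
pred bar end/knob px [[194.2, 183.5], [320.4, 183.9], [257.1, 201.5]]
[275   0  45  22  91] [298.2  10.7]
[    0    62   512   322 57280] [304.5 306.1]
[250 177  21  34 631] [259.4 193.6]
[140 185   6  23  85] [142.8 196. ]
[ 50 191  36  33 542] [ 67.6 207. ]
```

>>> arm_command:
  moves:
    - [0.085, 0.002, 0, 0.04, 0, 0, 0]
    - [0.085, 0.002, 0, 0.075, 0, 0, 0]
    - [0.085, 0.002, 0, 0.103, 0, 0, 0]
    - [0.085, 0.002, 0, 0.103, 0, 0, 0]
    - [0.0, 0.002, 0, 0.103, 0, 0, 0]

```text
time: 27.15
eef_pos: [0.451, 0.1521, 0.0288]
tcp_rot: [[-0.723, 0.691, -0.0], [0.691, 0.723, -0.0], [-0.0, -0.0, -1.0]]
contact_force: [0.2, -0.2, 1.1]
gripper_width: 0.0729
grasp_force: 0.0
```

>>> arm_command:
  moves:
    - [0.0, 0, 0, 0, 0, 0, 0]
    - [0.0, 0, 0, 0, 0, 0, 0]
    - [0.0, 0, 0, 0, 0, 0, 0]
    - [0.0, 0, 0, 0, 0, 0, 0]
    - [0.0, 0, 0, 0, 0, 0, 0]

```text
time: 27.65
eef_pos: [0.4517, 0.1528, 0.0295]
tcp_rot: [[-0.722, 0.692, 0.002], [0.692, 0.722, 0.001], [-0.001, 0.002, -1.0]]
contact_force: [-1.0, 0.4, 6.1]
gripper_width: 0.0152
grasp_force: 59.3
```

>>> arm_command:
  moves:
    - [0.0, 0, 0, 0, 0, 0, 0]
    - [0.0, 0, 0, -0.04, 0, 0, 0]
    - [0.0, 0, 0, -0.09, 0, 0, 0]
    - [0.0, 0, 0, -0.14, 0, 0, 0]
    - [0.0, 0, 0, -0.18, 0, 0, 0]

```text
time: 28.15
eef_pos: [0.4506, 0.1524, 0.2107]
tcp_rot: [[-0.722, 0.692, 0.001], [0.692, 0.722, 0.0], [-0.001, 0.001, -1.0]]
contact_force: [1.1, 0.3, -3.0]
gripper_width: 0.0154
grasp_force: 59.7
```

Run:
```python
from h import *
cam("top");cam("top");st();plan((.492,-.056,.21,180),(.492,-.056,.05,180))
```

```text
t 28.25 p [0.4541 0.1536 0.2143] R [[-0.722, 0.691, 0.011], [0.692, 0.722, 0.004], [-0.005, 0.011, -1.0]] F [ 0.3  0.3 -1.5] w 0.0153 g 59.8 q [19. 11. -5. 73. -0. 62.]
[-0.086, -0.063, 0.002, 0.004, 0.005, -0.382] [0.473 0.049 0.212]
[-0.057, -0.09, 0.002, 0.004, 0.005, -0.382] [ 0.492 -0.056  0.21 ]
[0.0, 0.0, 0.16, 0.0, 0.0, 0.0] [ 0.492 -0.056  0.05 ]
```

>>> arm_command:
  moves:
    - [0.0, -0.086, -0.063, 0, 0, 0, -0.382]
    - [0.0, -0.086, -0.063, 0, 0, 0, -0.382]
    - [0.0, -0.086, -0.063, 0, 0, 0, -0.382]
    - [0.0, -0.086, -0.063, 0, 0, 0, -0.382]

```text
time: 28.65
eef_pos: [0.4683, 0.0449, 0.2065]
tcp_rot: [[-0.927, 0.375, -0.003], [0.375, 0.927, -0.001], [0.003, -0.002, -1.0]]
contact_force: [-0.8, 0.7, -2.7]
gripper_width: 0.0149
grasp_force: 59.7
```

>>> arm_command:
  moves:
    - [0.0, -0.057, -0.09, 0, 0, 0, -0.382]
    - [0.0, -0.057, -0.09, 0, 0, 0, -0.382]
    - [0.0, -0.057, -0.09, 0, 0, 0, -0.382]
    - [0.0, -0.057, -0.09, 0, 0, 0, -0.382]

```text
time: 29.05
eef_pos: [0.4882, -0.0589, 0.2067]
tcp_rot: [[-1.0, 0.003, -0.002], [0.003, 1.0, 0.0], [0.002, 0.0, -1.0]]
contact_force: [0.3, 0.4, -3.5]
gripper_width: 0.015
grasp_force: 60.0
```

Run:
```python
from h import *
d=cam("wrist");d=cam("wrist");st();plan((.492,-.056,.05,180),(.492,-.056,.0375,180));save(d,"b2.png")
```

```text
t 29.15 p [ 0.4878 -0.0567  0.207 ] R [[-1.0, 0.002, -0.003], [0.002, 1.0, 0.001], [0.003, 0.001, -1.0]] F [-0.1 -0.4 -2.4] w 0.015 g 60.0 q [-7. 14. -4. 73.  0. -7.]
[-0.005, 0.001, 0.157, 0.001, -0.003, -0.002] [ 0.492 -0.056  0.05 ]
[0.0, 0.0, 0.013, 0.0, 0.0, 0.0] [ 0.492 -0.056  0.038]
```

View pics/b2.png

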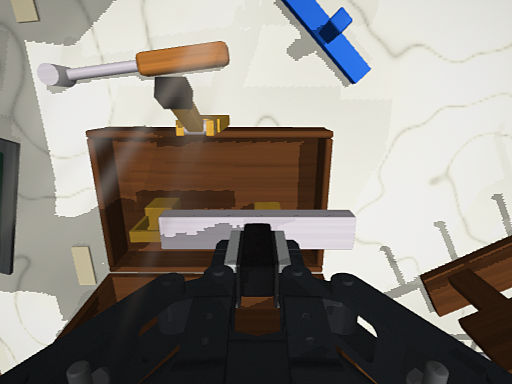

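The bar hangs level and aligned with the case, and both weights are visible behind it. I'll nudge 5 mm to the right and lower.

>>> arm_command:
  moves:
    - [0.0, -0.005, -0.005, 0.03, 0, 0, 0]
    - [0.0, -0.005, -0.005, 0.07, 0, 0, 0]
    - [0.0, -0.005, -0.005, 0.11, 0, 0, 0]
    - [0.0, -0.005, -0.005, 0.14, 0, 0, 0]
    - [0.0, -0.005, -0.005, 0.155, 0, 0, 0]

```text
time: 29.65
eef_pos: [0.4905, -0.0601, 0.0498]
tcp_rot: [[-1.0, -0.001, -0.006], [-0.001, 1.0, 0.001], [0.006, 0.001, -1.0]]
contact_force: [-0.9, -0.4, -2.8]
gripper_width: 0.0151
grasp_force: 60.0
```

>>> arm_command:
  moves:
    - [0.0, 0, 0, 0.004, 0, 0, 0]
    - [0.0, 0, 0, 0.008, 0, 0, 0]
    - [0.0, 0, 0, 0.011, 0, 0, 0]
    - [0.0, 0, 0, 0.013, 0, 0, 0]
    - [0.0, 0, 0, 0.013, 0, 0, 0]

```text
time: 30.15
eef_pos: [0.494, -0.0623, 0.0408]
tcp_rot: [[-1.0, -0.0, 0.001], [-0.0, 1.0, -0.0], [-0.001, -0.0, -1.0]]
contact_force: [-0.1, 0.1, -3.1]
gripper_width: 0.0152
grasp_force: 60.0
```

>>> arm_command:
  moves:
    - [0.0, 0, 0, 0.002, 0, 0, 0]
    - [0.0, 0, 0, 0.003, 0, 0, 0]
    - [0.0, 0, 0, 0.003, 0, 0, 0]
    - [0.045, 0, 0, 0.003, 0, 0, 0]
    - [0.045, 0, 0, 0.003, 0, 0, 0]

```text
time: 30.65
eef_pos: [0.494, -0.0624, 0.0377]
tcp_rot: [[-1.0, -0.0, 0.001], [-0.0, 1.0, -0.0], [-0.001, -0.0, -1.0]]
contact_force: [0.6, 0.0, 0.1]
gripper_width: 0.0436
grasp_force: 0.0
```

>>> arm_command:
  moves:
    - [0.045, 0, 0, 0, 0, 0, 0]
    - [0.045, 0, 0, 0, 0, 0, 0]
    - [0.045, 0, 0, -0.05, 0, 0, 0]
    - [0.045, 0, 0, -0.1, 0, 0, 0]
    - [0.045, 0, 0, -0.15, 0, 0, 0]

```text
time: 31.15
eef_pos: [0.493, -0.0623, 0.1888]
tcp_rot: [[-1.0, -0.0, -0.001], [-0.0, 1.0, 0.0], [0.001, 0.0, -1.0]]
contact_force: [1.2, 0.3, 0.1]
gripper_width: 0.0449
grasp_force: 0.0
```

>>> arm_command:
  moves:
    - [0.0, 0, 0, -0.05, 0, 0, 0]
    - [0.0, 0, 0, -0.1, 0, 0, 0]
    - [0.0, 0, 0, -0.14, 0, 0, 0]
    - [0.0, 0, 0, -0.14, 0, 0, 0]

```text
time: 31.55
eef_pos: [0.4962, -0.0627, 0.3341]
tcp_rot: [[-1.0, -0.0, 0.013], [-0.0, 1.0, -0.002], [-0.013, -0.002, -1.0]]
contact_force: [1.6, 0.8, 0.3]
gripper_width: 0.0002
grasp_force: 0.0
```

Run:
```python
from h import *
d=cam("wrist");d=cam("wrist");s=cam("scene");st()
o=np.zeros((450,800,3),np.uint8);o[:300,:400]=cv2.resize(d["color"],(400,300))
k=s["color"][150:260,120:280];o[:275,400:]=cv2.resize(k,(400,275),interpolation=cv2.INTER_CUBIC)
cv2.imwrite("pics/b3.png",o[:300,:,::-1]);np.save("s8.npy",s,allow_pickle=True);np.save("w8.npy",d,allow_pickle=True)
```

```text
t 31.7 p [ 0.4934 -0.0623  0.3268] R [[-1.0, -0.0, -0.0], [-0.0, 1.0, 0.0], [0.0, 0.0, -1.0]] F [-0.6 -0.6 -0.4] w -0.0002 g 0.0 q [-7. 12. 13. 90.  0. -7.]
```

View pics/b3.png

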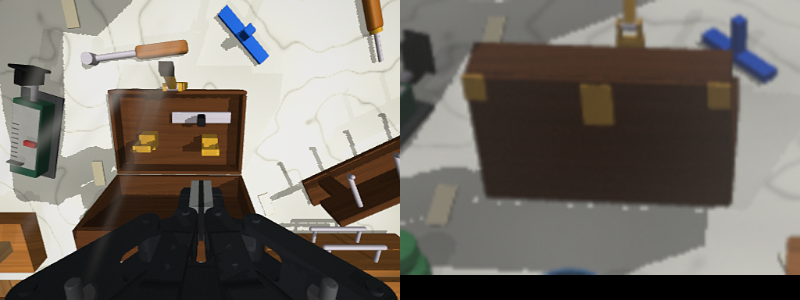

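The wrist view shows the bar at (201,117) and the two weights at (146,142) and (210,145), all inside the case. The scene crop shows the open lid, with its rear top edge at (465,78) to (737,88). Measuring the lid.

Run:
```python
from h import *
s=np.load("s8.npy",allow_pickle=True).item();t=np.load("top0.npy",allow_pickle=True).item()
S=lambda X,Y,z:onz(s,120+(X-400)/2.5-.3,150+Y/2.5-.3,z)
for a in((465,78),(737,88),(478,44),(730,54)):print(a,S(*a,.22).round(3))
print("foot",S(487,196,.05).round(3),S(732,206,.05).round(3))
D=lambda X,Y,z:onz(t,X/1.5-.2,Y/1.5-.2,z)
for a in((349,183),(514,182),(350,214),(513,210)):print("top",a,D(*a,.22).round(3))
# pivot/tip from w8
w=np.load("w8.npy",allow_pickle=True).item()
f=512/400
print("clamp post",onz(w,175*f,86*f,.115).round(3),"tip",onz(w,167*f,68*f,.175).round(3))
```

```text
(465, 78) [ 0.673 -0.234  0.22 ]
(737, 88) [0.676 0.029 0.22 ]
(478, 44) [ 0.617 -0.233  0.22 ]
(730, 54) [0.622 0.02  0.22 ]
foot [ 0.659 -0.237  0.05 ] [0.661 0.024 0.05 ]
top (349, 183) [0.67  0.022 0.22 ]
top (514, 182) [ 0.667 -0.238  0.22 ]
top (350, 214) [0.62 0.02 0.22]
top (513, 210) [ 0.622 -0.234  0.22 ]
clamp post [ 0.43  -0.103  0.115] tip [ 0.406 -0.106  0.175]
```

>>> arm_command:
  moves:
    - [0.0, -0.05, 0.005, 0.005, 0, 0, 0]
    - [0.0, -0.1, 0.01, 0.01, 0, 0, 0]
    - [0.0, -0.15, 0.022, 0.02, 0, 0, 0]
    - [0.0, -0.195, 0.022, 0.027, 0, 0, 0]
    - [0.0, -0.204, 0.022, 0.027, 0, 0, 0]

```text
time: 32.2
eef_pos: [0.7002, -0.0394, 0.2882]
tcp_rot: [[-1.0, -0.001, -0.015], [-0.001, 1.0, 0.001], [0.015, 0.001, -1.0]]
contact_force: [-0.4, -0.1, -1.8]
gripper_width: -0.0001
grasp_force: 0.0
```

>>> arm_command:
  moves:
    - [0.0, 0, 0, 0.01, 0, 0, 0]
    - [0.0, 0, 0, 0.03, 0, 0, 0]
    - [0.0, 0, 0, 0.03, 0, 0, 0]
    - [0.0, 0, 0, 0.03, 0, 0, 0]

```text
time: 32.6
eef_pos: [0.6966, -0.0403, 0.2682]
tcp_rot: [[-1.0, -0.0, -0.005], [-0.0, 1.0, 0.0], [0.005, 0.0, -1.0]]
contact_force: [1.1, 0.8, 0.9]
gripper_width: 0.0
grasp_force: 0.0
```

>>> arm_command:
  moves:
    - [0.0, 0, 0, 0.02, 0, 0, 0]
    - [0.0, 0, 0, 0.04, 0, 0, 0]
    - [0.0, 0, 0, 0.06, 0, 0, 0]
    - [0.0, 0, 0, 0.079, 0, 0, 0]
    - [0.0, 0, 0, 0.079, 0, 0, 0]

```text
time: 33.1
eef_pos: [0.696, -0.0403, 0.189]
tcp_rot: [[-1.0, -0.0, -0.005], [-0.0, 1.0, 0.0], [0.005, 0.0, -1.0]]
contact_force: [0.1, -1.0, -0.3]
gripper_width: -0.0003
grasp_force: 0.0
```

>>> arm_command:
  moves:
    - [0.0, 0.008, 0, 0, 0, 0, 0]
    - [0.0, 0.016, 0, 0, 0, 0, 0]
    - [0.0, 0.024, 0, -0.001, 0, 0, 0]
    - [0.0, 0.032, 0, -0.002, 0, 0, 0]
    - [0.0, 0.04, 0, -0.002, 0, 0, 0]

```text
time: 33.6
eef_pos: [0.6619, -0.0403, 0.1987]
tcp_rot: [[-1.0, -0.0, 0.013], [-0.0, 1.0, -0.0], [-0.013, -0.0, -1.0]]
contact_force: [5.7, -0.4, 4.9]
gripper_width: 0.0
grasp_force: 3.3
```

>>> arm_command:
  moves:
    - [0.0, 0.012, 0, 0.001, 0, 0, 0]
    - [0.0, 0.024, 0, 0.002, 0, 0, 0]
    - [0.0, 0.036, 0, 0.003, 0, 0, 0]
    - [0.0, 0.048, 0, 0.004, 0, 0, 0]
    - [0.0, 0.058, 0, 0.005, 0, 0, 0]

```text
time: 34.1
eef_pos: [0.6031, -0.0404, 0.1938]
tcp_rot: [[-1.0, -0.0, 0.012], [-0.0, 1.0, -0.0], [-0.012, -0.0, -1.0]]
contact_force: [4.1, -0.0, 6.8]
gripper_width: -0.0001
grasp_force: 3.1
```

>>> arm_command:
  moves:
    - [0.0, 0.01, 0, 0.003, 0, 0, 0]
    - [0.0, 0.02, 0, 0.006, 0, 0, 0]
    - [0.0, 0.031, 0, 0.01, 0, 0, 0]
    - [0.0, 0.042, 0, 0.015, 0, 0, 0]
    - [0.0, 0.052, 0, 0.02, 0, 0, 0]

```text
time: 34.6
eef_pos: [0.55, -0.0404, 0.1727]
tcp_rot: [[-1.0, -0.0, 0.009], [-0.0, 1.0, -0.0], [-0.009, -0.0, -1.0]]
contact_force: [0.5, 0.7, 4.9]
gripper_width: 0.0001
grasp_force: 2.4
```

>>> arm_command:
  moves:
    - [0.0, 0.009, 0, 0.007, 0, 0, 0]
    - [0.0, 0.016, 0, 0.014, 0, 0, 0]
    - [0.0, 0.024, 0, 0.021, 0, 0, 0]
    - [0.0, 0.031, 0, 0.028, 0, 0, 0]
    - [0.0, 0.036, 0, 0.034, 0, 0, 0]

```text
time: 35.1
eef_pos: [0.5126, -0.0404, 0.1369]
tcp_rot: [[-1.0, -0.0, 0.004], [-0.0, 1.0, -0.0], [-0.004, -0.0, -1.0]]
contact_force: [-1.7, 0.6, 4.7]
gripper_width: 0.0002
grasp_force: 2.0
```

>>> arm_command:
  moves:
    - [0.0, 0.005, 0, 0.008, 0, 0, 0]
    - [0.0, 0.01, 0, 0.016, 0, 0, 0]
    - [0.0, 0.013, 0, 0.024, 0, 0, 0]
    - [0.0, 0.015, 0, 0.03, 0, 0, 0]
    - [0.0, 0.015, 0, 0.033, 0, 0, 0]

```text
time: 35.6
eef_pos: [0.4963, -0.0404, 0.1047]
tcp_rot: [[-1.0, -0.0, 0.001], [-0.0, 1.0, -0.0], [-0.001, -0.0, -1.0]]
contact_force: [-17.2, 0.5, 48.7]
gripper_width: 0.0001
grasp_force: 24.2
```

>>> arm_command:
  moves:
    - [0.0, 0, 0, 0.002, 0, 0, 0]
    - [0.0, 0, 0, 0.004, 0, 0, 0]
    - [0.0, 0, 0, 0.005, 0, 0, 0]
    - [0.0, 0, 0, 0.005, 0, 0, 0]

```text
time: 36.0
eef_pos: [0.4964, -0.0404, 0.1046]
tcp_rot: [[-1.0, -0.0, 0.004], [-0.0, 1.0, -0.0], [-0.004, -0.0, -1.0]]
contact_force: [-24.4, 1.4, 60.9]
gripper_width: -0.0
grasp_force: 30.4
```

>>> arm_command:
  moves:
    - [0.0, 0, 0, -0.03, 0, 0, 0]
    - [0.0, 0, 0, -0.08, 0, 0, 0]
    - [0.0, 0, 0, -0.13, 0, 0, 0]
    - [0.0, 0, 0, -0.165, 0, 0, 0]
    - [0.0, 0, 0, -0.165, 0, 0, 0]

```text
time: 36.5
eef_pos: [0.5003, -0.0406, 0.2667]
tcp_rot: [[-1.0, -0.0, 0.012], [-0.0, 1.0, -0.001], [-0.012, -0.001, -1.0]]
contact_force: [1.1, 0.7, -0.1]
gripper_width: 0.0
grasp_force: 0.0
```

>>> arm_command:
  moves:
    - [0.0, 0.045, -0.02, 0, 0, 0, 0]
    - [0.0, 0.09, -0.04, 0, 0, 0, 0]
    - [0.0, 0.136, -0.065, 0, 0, 0, 0]
    - [0.0, 0.136, -0.065, 0, 0, 0, 0]
    - [0.0, 0.136, -0.065, 0, 0, 0, 0]

```text
time: 37.0
eef_pos: [0.3601, -0.1058, 0.2606]
tcp_rot: [[-1.0, 0.002, 0.0], [0.002, 1.0, 0.0], [-0.0, 0.0, -1.0]]
contact_force: [0.5, -0.1, 1.1]
gripper_width: 0.0001
grasp_force: 0.0
```

Run:
```python
from h import *
cam("top");s=cam("scene");st()
plan((.36,-.105,.155,180))
# lid top rear corner pixels expected if shut (z=.105) in the scene view; sample wood/marble about them
for p in([.611,-.237,.105],[.611,.023,.105],[.441,-.237,.105],[.441,.023,.105]):print(proj(s,p).round(1))
save(s,"l1.png",(110,110,290,245),4)
```

```text
t 37.1 p [ 0.3616 -0.1054  0.2609] R [[-1.0, -0.0, 0.001], [-0.0, 1.0, 0.0], [-0.001, 0.0, -1.0]] F [ 0.2 -0.3 -0.1] w 0.0001 g 0.0 q [-16.  -1. -12.  79.   0. -16.]
[0.002, 0.0, 0.106, 0.0, 0.001, 0.0] [ 0.36  -0.105  0.155]
[155.5 200.7]
[253.1 203.7]
[167.  163.3]
[255.6 165.7]
```

>>> arm_command:
  moves:
    - [0.0, 0.002, 0, 0.035, 0, 0, 0]
    - [0.0, 0.002, 0, 0.07, 0, 0, 0]
    - [0.0, 0.002, 0, 0.106, 0, 0, 0]
    - [0.0, 0.002, 0, 0.106, 0, 0, 0]
    - [0.0, 0.002, 0, 0.106, 0, 0, 0]

```text
time: 37.6
eef_pos: [0.3592, -0.1049, 0.1552]
tcp_rot: [[-1.0, -0.002, -0.002], [-0.002, 1.0, 0.001], [0.002, 0.001, -1.0]]
contact_force: [-0.4, -0.6, 1.2]
gripper_width: -0.0
grasp_force: 0.0
```

>>> arm_command:
  moves:
    - [0.0, -0.012, 0, 0, 0, 0, 0]
    - [0.0, -0.023, 0, 0, 0, 0, 0]
    - [0.0, -0.034, 0, 0, 0, 0, 0]
    - [0.0, -0.045, 0, 0, 0, 0, 0]
    - [0.0, -0.054, 0, 0, 0, 0, 0]

```text
time: 38.1
eef_pos: [0.4138, -0.1054, 0.1556]
tcp_rot: [[-1.0, -0.0, 0.0], [-0.0, 1.0, -0.0], [-0.0, -0.0, -1.0]]
contact_force: [-1.8, -0.3, 1.3]
gripper_width: 0.0003
grasp_force: 1.2
```

>>> arm_command:
  moves:
    - [0.0, -0.01, 0, 0, 0, 0, 0]
    - [0.0, -0.02, 0, 0, 0, 0, 0]
    - [0.0, -0.03, 0, 0, 0, 0, 0]
    - [0.0, -0.04, 0, 0, 0, 0, 0]
    - [0.0, -0.046, 0, 0.006, 0, 0, 0]

```text
time: 38.6
eef_pos: [0.4609, -0.1054, 0.15]
tcp_rot: [[-1.0, -0.0, 0.003], [-0.0, 1.0, -0.0], [-0.003, -0.0, -1.0]]
contact_force: [-0.8, 0.0, 2.7]
gripper_width: -0.0001
grasp_force: 1.3
```

>>> arm_command:
  moves:
    - [0.0, -0.006, 0, 0.006, 0, 0, 0]
    - [0.0, -0.011, 0, 0.014, 0, 0, 0]
    - [0.0, -0.014, 0, 0.022, 0, 0, 0]
    - [0.0, -0.015, 0, 0.028, 0, 0, 0]
    - [0.0, -0.015, 0, 0.032, 0, 0, 0]

```text
time: 39.1
eef_pos: [0.4742, -0.1054, 0.1168]
tcp_rot: [[-1.0, -0.0, 0.001], [-0.0, 1.0, -0.0], [-0.001, -0.0, -1.0]]
contact_force: [1.4, 0.5, 9.3]
gripper_width: 0.0002
grasp_force: 5.7
```

>>> arm_command:
  moves:
    - [0.0, 0, 0, 0.001, 0, 0, 0]
    - [0.0, 0, 0, 0.001, 0, 0, 0]
    - [0.0, 0, 0, 0.001, 0, 0, 0]

```text
time: 39.4
eef_pos: [0.4742, -0.1054, 0.117]
tcp_rot: [[-1.0, -0.0, 0.002], [-0.0, 1.0, -0.0], [-0.002, -0.0, -1.0]]
contact_force: [0.9, 0.5, 5.1]
gripper_width: -0.0001
grasp_force: 2.6
```

>>> arm_command:
  moves:
    - [0.0, 0, 0, -0.04, 0, 0, 0]
    - [0.0, 0, 0, -0.09, 0, 0, 0]
    - [0.0, 0, 0, -0.14, 0, 0, 0]
    - [0.0, 0, 0, -0.19, 0, 0, 0]
    - [0.0, 0, 0, -0.2, 0, 0, 0]

```text
time: 39.9
eef_pos: [0.4751, -0.1058, 0.3219]
tcp_rot: [[-1.0, 0.0, 0.009], [-0.0, 1.0, -0.002], [-0.009, -0.002, -1.0]]
contact_force: [0.5, 0.4, -0.7]
gripper_width: -0.0004
grasp_force: 0.0
```

>>> arm_command:
  moves:
    - [0.0, 0.05, 0.05, 0, 0, 0, 0]
    - [0.0, 0.1, 0.1, 0, 0, 0, 0]
    - [0.0, 0.12, 0.15, 0, 0, 0, 0]
    - [0.0, 0.12, 0.19, 0, 0, 0, 0]
    - [0.0, 0.12, 0.19, 0, 0, 0, 0]

```text
time: 40.4
eef_pos: [0.351, 0.0862, 0.3153]
tcp_rot: [[-1.0, -0.001, -0.002], [-0.001, 1.0, -0.0], [0.002, -0.0, -1.0]]
contact_force: [0.3, -0.4, -0.4]
gripper_width: -0.0
grasp_force: 0.0
```

Run:
```python
from h import *
cam("top");t=cam("top");s=cam("scene");st()
o=np.zeros((600,800,3),np.uint8)
o[:300,:400]=cv2.resize(t["color"],(400,300),interpolation=cv2.INTER_AREA)
o[:300,400:]=cv2.resize(s["color"],(400,300),interpolation=cv2.INTER_AREA)
o[300:,:400]=cv2.resize(t["color"][130:250,210:370],(400,300),interpolation=cv2.INTER_CUBIC)
o[300:,400:]=cv2.resize(s["color"][130:250,130:290],(400,300),interpolation=cv2.INTER_CUBIC)
cv2.imwrite("pics/fin.png",o[:,:,::-1])
```

```text
t 40.55 p [0.3521 0.0856 0.3153] R [[-1.0, -0.004, -0.002], [-0.004, 1.0, -0.001], [0.002, -0.001, -1.0]] F [ 0.9 -0.  -0.8] w -0.0001 g 0.0 q [14. -3. -6. 87. -0. 13.]
```

View pics/fin.png

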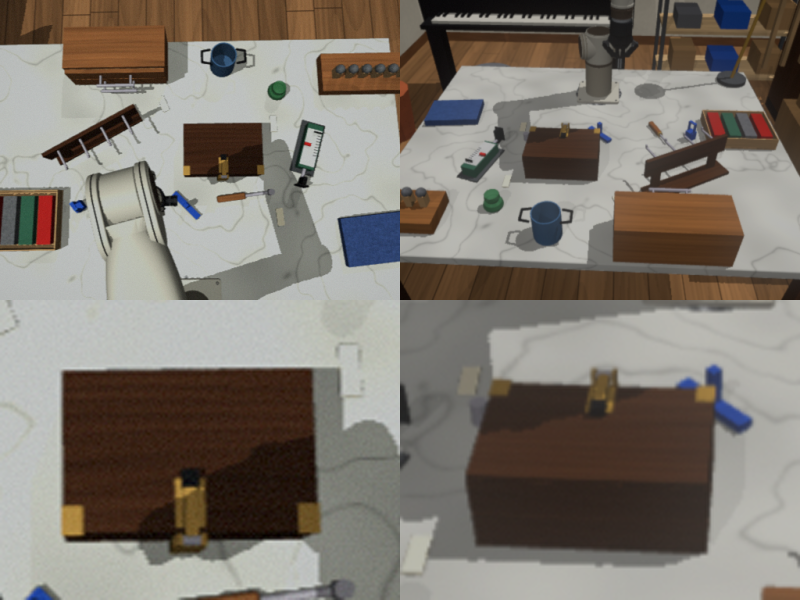

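The lid is fully shut and the clamp arm lies flat on it, with its tip at (190,478) in the lower-left crop. The rack is empty, the gauge is home and the other things are undisturbed. Handing in.

```bash
python3 -c "
from rig import env
print(env.job_done())"
```

```text
the job is handed in; nothing more can be done
None
```

The job is done and handed in: I proved the gauge and let its slide return home, packed both brass weights and the steel bar in the case, then shut the lid and swung the clamp down. The fingers pressed the lid with about 61 N at most, so it passes only if the 40 N limit, worded for the arm and gripper's body, leaves the fingers out.

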